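Bench-test the power modules and put them away

TASK

Stand all the power modules lying about on the bench upright and wholly on the pale grey test plate with the selector still at standby, then turn the selector clockwise until it clicks over to test, and with every module still on the plate press the green start button fully down, hold it for about a second and let it come up again. Then turn the selector back until it clicks into standby and put each module upright, right down on the floor of the storage bay of its own colour. Do not disturb the mug, the multimeter or the solder spool.

Things in the scene. Friction and masses are not known exactly. Their poses are not given: they have to be found in the camera images.
- plate: Flat pale grey inductive test plate with a dark border line, fixed, 120 (x) x 240 (y) x 6 mm thick; origin at the centre of its underside, z up. Works with modules standing anywhere wholly on it; three copper coil rings at y = -75, 0, +75 mm are only a guide.
- console: Cream tester console, a fixed box 140 (x) x 220 (y) x 45 mm high; origin at the centre of its underside. On its top are the selector (at x -20, y -50 mm) and the start button (at x -20, y +60 mm, on a yellow disc). A small screen lies along its +x edge.
- selector (a joint): Angle (rad) of the black selector knob, growing clockwise from above, with stops at 0 = standby (white pointer at the grey dot, toward the console's -x) and 1.2 = test (pointer at the green dot, toward +y). A sprung detent with its hump half way (0.6) drives it to the end of whichever side it is on: let go early it springs back. Turning takes about 0.1 N m.
- selector_grip (a point): Point on the selector's axis at gripping height, 37 mm above the console's top (82 mm above the console's underside). The grip is a bar 42 mm long along this point's x axis, 14 mm thick along its y axis, from 14 to 44 mm above the console's top; it turns with the knob (the point too). The pointer is at the bar's -x end at standby.
- start (a joint): Travel (m) of the green spring start button: 0 = up, 0.006 = fully down. Needs 1.2 N to begin and 4 N to be fully down; springs back up by itself.
- start_top (a point): Centre of the top face of the green start button (32 mm diameter, 22 mm above the console's top when up); it is pressed straight down.
- mug: White ceramic mug, 80 mm diameter, 90 mm high, handle at its +y; bystander.
- multimeter: Yellow handheld multimeter lying flat, 150 x 75 x 36 mm; bystander.
- spool: Metal spool of solder standing on its flange, 54 mm diameter, 45 mm high; bystander.
- module_red: Red power module: a loose upright box 40 (x) x 56 (y) x 55 mm high, about 0.13-0.25 kg, red case with a red ribbed heat sink over a silver band on top; origin at the centre of its underside, z up. May be absent (None).
- bay_red: Storage bay for the red module: fixed grey open tray, red floor, red label strip along its -x side, on the aluminium rack board. Inside 50 (x) x 66 (y) mm, outside 58 x 74 mm, floor 4 mm thick, walls up to 14 mm above its underside; origin at the centre of its underside. Bays stand in a row 76 mm apart; their order varies.
- module_blue: Blue power module: a loose upright box 40 (x) x 56 (y) x 55 mm high, about 0.13-0.25 kg, blue case with a blue ribbed heat sink over a silver band on top; origin at the centre of its underside, z up. May be absent (None).
- bay_blue: Storage bay for the blue module: fixed grey open tray, blue floor, blue label strip along its -x side, on the aluminium rack board. Inside 50 (x) x 66 (y) mm, outside 58 x 74 mm, floor 4 mm thick, walls up to 14 mm above its underside; origin at the centre of its underside. Bays stand in a row 76 mm apart; their order varies.
- module_green: Green power module: a loose upright box 40 (x) x 56 (y) x 55 mm high, about 0.13-0.25 kg, green case with a green ribbed heat sink over a silver band on top; origin at the centre of its underside, z up. May be absent (None).
- bay_green: Storage bay for the green module: fixed grey open tray, green floor, green label strip along its -x side, on the aluminium rack board. Inside 50 (x) x 66 (y) mm, outside 58 x 74 mm, floor 4 mm thick, walls up to 14 mm above its underside; origin at the centre of its underside. Bays stand in a row 76 mm apart; their order varies.
- module_yellow: Yellow power module: a loose upright box 40 (x) x 56 (y) x 55 mm high, about 0.13-0.25 kg, yellow case with a yellow ribbed heat sink over a silver band on top; origin at the centre of its underside, z up. May be absent (None).
- bay_yellow: Storage bay for the yellow module: fixed grey open tray, yellow floor, yellow label strip along its -x side, on the aluminium rack board. Inside 50 (x) x 66 (y) mm, outside 58 x 74 mm, floor 4 mm thick, walls up to 14 mm above its underside; origin at the centre of its underside. Bays stand in a row 76 mm apart; their order varies.
Mind the look-alikes: they are no part of the job. Of the things that look like the module_yellow, take the one that is farthest to the robot's left at the start.

How it is judged (in metres and radians):
On the way, in this order (a step that is already met when the one before it is completed fails the run):
1. every module present stands upright and at rest on the test plate, selector at standby (x of module_red in the frame of plate between -0.047 and 0.047 m and y of module_red in the frame of plate between -0.107 and 0.107 m and z of module_red in the frame of plate between 0.002 and 0.011 m and angle between each of module_red, module_blue, module_green, module_yellow's own z axis and vertical below 0.12 rad and linear speed of each of module_red, module_blue, module_green, module_yellow below 0.03 m/s and x of module_blue in the frame of plate between -0.047 and 0.047 m and y of module_blue in the frame of plate between -0.107 and 0.107 m and z of module_blue in the frame of plate between 0.002 and 0.011 m and x of module_green in the frame of plate between -0.047 and 0.047 m and y of module_green in the frame of plate between -0.107 and 0.107 m and z of module_green in the frame of plate between 0.002 and 0.011 m and x of module_yellow in the frame of plate between -0.047 and 0.047 m and y of module_yellow in the frame of plate between -0.107 and 0.107 m and z of module_yellow in the frame of plate between 0.002 and 0.011 m and value of joint selector below 0.25 rad), for 0.2 s.
2. the selector has clicked over to test (value of joint selector above 1 rad), for 0.2 s.
3. the start button is fully down, selector at test, every module on the plate (x of module_red in the frame of plate between -0.047 and 0.047 m and y of module_red in the frame of plate between -0.107 and 0.107 m and z of module_red in the frame of plate between 0.002 and 0.011 m and angle between each of module_red, module_blue, module_green, module_yellow's own z axis and vertical below 0.12 rad and linear speed of each of module_red, module_blue, module_green, module_yellow below 0.03 m/s and x of module_blue in the frame of plate between -0.047 and 0.047 m and y of module_blue in the frame of plate between -0.107 and 0.107 m and z of module_blue in the frame of plate between 0.002 and 0.011 m and x of module_green in the frame of plate between -0.047 and 0.047 m and y of module_green in the frame of plate between -0.107 and 0.107 m and z of module_green in the frame of plate between 0.002 and 0.011 m and x of module_yellow in the frame of plate between -0.047 and 0.047 m and y of module_yellow in the frame of plate between -0.107 and 0.107 m and z of module_yellow in the frame of plate between 0.002 and 0.011 m and value of joint selector above 1 rad and value of joint start above 0.005 m), for 0.3 s.
4. the start button is up again (value of joint start below 0.001 m), for 0.1 s.
5. the selector is back at standby (value of joint selector below 0.15 rad), for 0.2 s.
At the end, for the whole second after the job is handed in: Each module present stands upright (within 0.12 rad) at rest on the floor of the bay of its own colour (origin within 12 mm of the bay's centre and less than 9 mm above the bay's underside), released; selector at standby (below 0.15 rad), start button up (below 1 mm) (horizontal distance between module_red and bay_red below 0.012 m and z of module_red in the frame of bay_red below 0.009 m and angle between each of module_red, module_blue, module_green, module_yellow's own z axis and vertical below 0.12 rad and linear speed of each of module_red, module_blue, module_green, module_yellow below 0.02 m/s and horizontal distance between module_blue and bay_blue below 0.012 m and z of module_blue in the frame of bay_blue below 0.009 m and horizontal distance between module_green and bay_green below 0.012 m and z of module_green in the frame of bay_green below 0.009 m and horizontal distance between module_yellow and bay_yellow below 0.012 m and z of module_yellow in the frame of bay_yellow below 0.009 m and value of joint selector below 0.15 rad and value of joint start below 0.001 m); the robot touches nothing.
It fails at once if the mug is pushed more than 30 mm or tipped over (distance of mug from where it was at the start of the episode above 0.03 m or angle between mug's own z axis and vertical above 0.5 rad).
It fails at once if the multimeter is pushed more than 30 mm or tipped over (distance of multimeter from where it was at the start of the episode above 0.03 m or angle between multimeter's own z axis and vertical above 0.5 rad).
It fails at once if the spool is pushed more than 30 mm or tipped over (distance of spool from where it was at the start of the episode above 0.03 m or angle between spool's own z axis and vertical above 0.5 rad).
Of module_red, module_blue, module_green, module_yellow only 2 to 3 are there at a start; the rules pass over those that are not, and their reading is None.
At some moment in a run one of module_red, module_blue, module_green, module_yellow may be knocked a few centimetres aside while the robot is not near it.
It also fails if it takes over 210 s, if anything falls off the work surface, if the arm or the gripper's body presses on something with over 40 N, if the wrist force passes 120 N, or if a joint passes its speed limit or range.

ROBOT

A 7-joint arm with a two-finger parallel gripper is mounted at the origin on the work surface. World frame = base frame: x ahead of the robot, y to its left, z up, the work surface at z = 0. Lengths are in mm, angles in rad, forces in N, time in s.
With the tool pointing down it reaches from about 425 to 875 mm from the base axis. Payload 4.7 kg.
Tool frame: the origin (TCP) lies at the very end of the fingers, on their centre line; the grasp point (between the pads) lies 19 mm behind it; z points along the fingers, y is the line along which they close (so a half turn about z gives the same grasp; the last joint's range is limited). The gripper opens to 85 mm and grips with 20 to 120 N. Pads are 22 mm wide; open, the fingers measure 114 mm over their backs; the gripper's body (76 mm by 85 mm) begins 54 mm behind the grasp point. The pads swing forward as they close: fully open they stand 13 mm farther back than shut.
Start: joints at [1.179, 0.321, -0.07, 1.45, 0.023, 1.371, -0.057], TCP at [256.573, -597.24, 231.349] pointing down, gripper open.
Joint ranges: [-2.86, 2.86], [-0.3, 2.09], [-1.38, 1.24], [0.06, 2.45], [-1.56, 4.7], [0.09, 2.05], [-2.69, 2.69]. Speed limits (rad/s): [2.57, 2.57, 3.14, 3.14, 3.14, 3.14, 3.14].

INTERFACE

Orientations are given as [roll, pitch, yaw] about the fixed x, y, z axes, in that order (R = Rz(yaw) Ry(pitch) Rx(roll)).
In Python, from rig import manip gives the robot as it stands. The module is installed in compiled form; this text tells all that it offers.
- The arm moves only by the tool jog_arm, never from a script. Its argument "rows" is a list of rows, each an object with "translation": the shift along the tool's x, y, z in units of 0.05 m (1.0 is 0.05 m), a list of three; "turn": the turn, a rotation vector about the tool's x, y, z in units of 4 degrees (1.0 is 4 degrees), a list of three. A call has 1 to 12 rows; each row shifts and turns the commanded pose from where the row before left it, along the tool's axes as they then stand; what a row does not reach is not made up. A row lasts 1/10 s, in which the tool goes at most 50 mm and 8.59 degrees, less where a joint would pass 70% of its speed; a pose out of reach is approached as far as the arm can. A call with a number of a shift or a turn outside -1 to 1 is refused whole. A call with a gripper value outside its range is refused whole. "gripper" is the finger opening in mm, from 0 to 85.4, set as the call begins (left out, the last holds). The fingers move at their own pace and stop on an object; "newtons" is the grip in N (left out, the last holds). Time passes only in rows, so rows that do not move let the fingers close. It gives the time, the measured TCP pose, the force, the opening and the grip force at its end, in the units of the state.
- manip.read_state(): the state, without advancing time (a new reading comes with each control period).
- manip.camera(name): name is "scene" or "top" or "wrist"; returns (picture, depth): 400x640x3 uint8, red, green, blue; 400x640 float32, mm along the optical axis (not along the pixel's ray), 0 where there is no reading.
- manip.calibration(name): a dict with "camera_matrix" (3x3 intrinsics, pixels), "world_to_cam" (4x4, takes a point from world to camera coordinates). Camera axes: x right, y down, z forward; pixel columns grow to the right and rows downward; lengths in mm; the calibration is good to about 2 mm. A picture is of the moment at which its call begins: read the wrist's pose just before it. calibration takes no time and is no camera call; for the wrist camera it gives the pose at the moment of the call.
- manip.job_done(): hands the job in; it is judged then, once.
Trained networks look in the newest picture that a camera, given by its name, has taken for a name from the list of things; names that differ only in an ending like _2 or _b are one class to them, and where a whole thing is asked for, a point or a joint stands for the part that bears it (a point fixed in the world has none). Each returns a list of dicts, best first, with "p" (0 to 1); they miss things now and then, are a little off and sometimes report something else, mostly with a low value. They report only what shows in the picture. A call takes as long as a camera call. They do not tell look-alikes from the thing itself.
- manip.boxes_of(camera, label): "xyz" ([x, y, z] in mm, in world coordinates, good to about 4 mm: the middle of the surface that is visible of it).
- manip.cut_out(camera, label): "pixels" (400x640 bool, what is visible of it).
- manip.place_of(camera, label): "xyz" ([x, y, z] in mm, in world coordinates, good to about 4 mm: a listed point, or the origin of a listed thing).
The state is a dict: "time_s": time; "joint_pos": joint angles; "joint_vel": joint speeds; "effort": joint torques, N m; "ee_pos": TCP position; "ee_rot": TCP orientation; "contact_force": force on the tool from outside, world axes, zero at the start; "wrist_torque": the same for the moment, N m; "gripper_width": finger opening in mm; "grip_force": force on a finger pad.
Only numpy, scipy, OpenCV 4.12 (cv2) and the standard library are available. Lean on these libraries where they do the work, as an engineer would, in place of code of your own. Each camera call takes 0.05 s, during which the arm holds its last target. There are 200 camera calls.

## Working session

There is one attempt and no reset: what is moved stays moved. The work goes in short steps, Python scripts to look and compute and a tool call to move; the robot and the scene stay as the last step left them, time stands still between calls to the robot, and variables do not carry over. Pictures are saved under pics/ and viewed, at most 14 in all, crops included, and the job is handed in when it is done.

Besides the shell and the picture viewer there is one more tool, called after "Emit:" by a JSON object that holds its "api" and its "payload". jog_arm: Moves the arm, as the interface text tells. Shifts and turns lie within -1 to 1; 1 stands for 0.05 m of shift or 4 degrees of turn. Its arguments: {"type":"object","properties":{"rows":{"type":"array"},"gripper":{"type":"number"},"newtons":{"type":"number"}},"required":["rows"]}

```bash
mkdir -p pics
cat > h.py <<'E'
from rig import manip
import numpy as np, cv2
def snap(cam,name=None):
    im,d=manip.camera(cam)
    if name: cv2.imwrite(f'pics/{name}.png',im[:,:,::-1])
    return im,d
def world(cam,d,mask=None):
    c=manip.calibration(cam);K=np.array(c['camera_matrix']);T=np.linalg.inv(np.array(c['world_to_cam']))
    v,u=np.mgrid[:400,:640]
    P=np.stack([(u-K[0,2])/K[0,0]*d,(v-K[1,2])/K[1,1]*d,d],-1)
    return P@T[:3,:3].T+T[:3,3]
E
python3 - <<'E'
from h import *
s=manip.read_state();print({k:np.round(v,3).tolist() for k,v in s.items()})
for cam in ['top','scene']:
    im,d=snap(cam,cam+'0')
    for n in ['plate','console','selector_grip','start_top','mug','multimeter','spool']+[f'{a}_{b}' for a in('module','bay') for b in('red','blue','green','yellow')]:
        print(cam,n,[(np.round(r['xyz']).tolist(),round(r['p'],2)) for r in manip.place_of(cam,n)])
E
```

```text
{'time_s': 0.0, 'joint_pos': [1.179, 0.322, -0.07, 1.452, 0.023, 1.371, -0.057], 'joint_vel': [0.0, -0.0, -0.002, 0.0, -0.0, -0.0, -0.0], 'effort': [0.001, -49.359, -0.382, -31.434, 0.013, 0.011, -0.0], 'ee_pos': [256.332, -596.72, 230.189], 'ee_rot': [-3.14, 0.0, 0.406], 'contact_force': [0.027, 0.435, 0.13], 'wrist_torque': [-0.016, -0.007, 0.053], 'grip_force': 0.0, 'gripper_width': 85.419}
top plate [([471.0, 318.0, 2.0], 0.78)]
top console [([451.0, -320.0, -2.0], 0.8)]
top selector_grip [([432.0, -373.0, 79.0], 0.53)]
top start_top [([423.0, -265.0, 70.0], 0.66)]
top mug [([664.0, 344.0, -2.0], 0.78), ([658.0, 37.0, 5.0], 0.69)]
top multimeter [([749.0, 34.0, -7.0], 0.71), ([676.0, -335.0, -5.0], 0.66), ([424.0, -268.0, 68.0], 0.45)]
top spool [([751.0, 33.0, -3.0], 0.68)]
top module_red []
top module_blue [([430.0, 28.0, -0.0], 0.73)]
top module_green []
top module_yellow [([344.0, -25.0, 5.0], 0.85), ([349.0, -132.0, 2.0], 0.73), ([524.0, 111.0, -4.0], 0.67), ([514.0, -78.0, -2.0], 0.62)]
top bay_red [([662.0, -47.0, 8.0], 0.72)]
top bay_blue [([659.0, 34.0, 8.0], 0.96)]
top 
[... 375 characters left out ...]
68.0], 0.58)]
scene mug [([660.0, 345.0, -1.0], 0.86), ([426.0, -268.0, 70.0], 0.75), ([523.0, 109.0, -1.0], 0.6)]
scene multimeter [([678.0, -331.0, 5.0], 0.7)]
scene spool [([745.0, 31.0, -0.0], 0.66)]
scene module_red [([659.0, -122.0, 7.0], 0.5)]
scene module_blue [([431.0, 33.0, 2.0], 0.57)]
scene module_green [([663.0, 340.0, 1.0], 0.27)]
scene module_yellow [([521.0, 113.0, -2.0], 0.95), ([349.0, -137.0, 4.0], 0.86), ([512.0, -84.0, -0.0], 0.76), ([344.0, -28.0, -3.0], 0.62)]
scene bay_red [([657.0, -46.0, 4.0], 0.83), ([475.0, 318.0, -5.0], 0.27)]
scene bay_blue [([659.0, 31.0, 3.0], 0.63)]
scene bay_green [([662.0, 102.0, 12.0], 0.81)]
scene bay_yellow [([658.0, -126.0, 6.0], 0.66)]
```

View pics/top0.png

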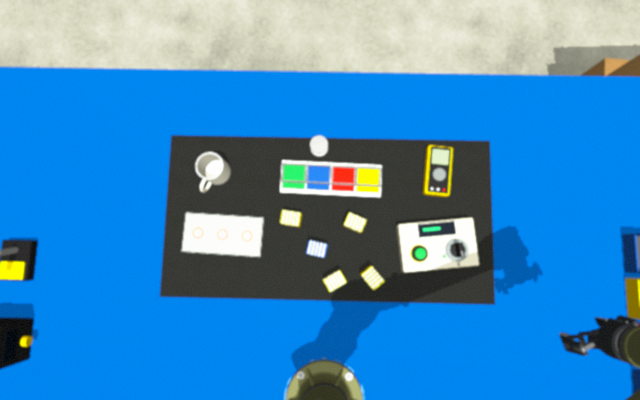

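View pics/scene0.png

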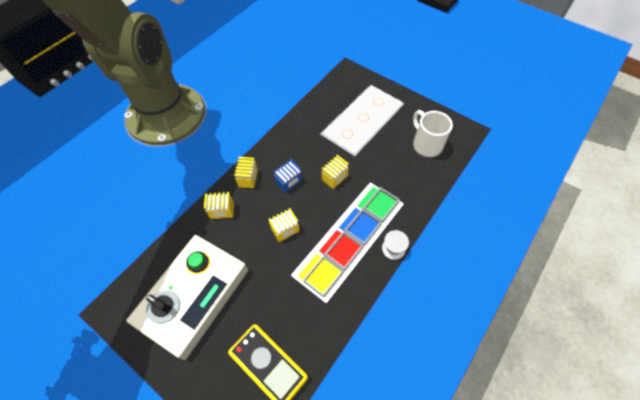

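Emit:
{"api": "jog_arm", "payload": {"rows": [{"translation":[0.38,-0.42,-0.06],"turn":[0,0,0]},{"translation":[0.38,-0.42,-0.06],"turn":[0,0,0]},{"translation":[0.38,-0.42,-0.06],"turn":[0,0,0]},{"translation":[0.38,-0.42,-0.06],"turn":[0,0,0]},{"translation":[0.38,-0.42,-0.06],"turn":[0,0,0]},{"translation":[0.38,-0.42,-0.06],"turn":[0,0,0]},{"translation":[0.38,-0.42,-0.06],"turn":[0,0,0]},{"translation":[0.38,-0.42,-0.06],"turn":[0,0,0]},{"translation":[0.38,-0.42,-0.06],"turn":[0,0,0]},{"translation":[0.38,-0.42,-0.06],"turn":[0,0,0]},{"translation":[0.38,-0.42,-0.06],"turn":[0,0,0]},{"translation":[0.38,-0.42,-0.06],"turn":[0,0,0]}]}}

```text
time_s: 2.8
ee_pos: [366.9, -274.5, 267.7]
ee_rot: [3.141, -0.0, 0.406]
contact_force: [1.2, -0.2, 0.0]
gripper_width: 85.5
grip_force: 0.0
```

Emit:
{"api": "jog_arm", "payload": {"rows": [{"translation":[0.38,-0.42,-0.06],"turn":[0,0,0.5]},{"translation":[0.38,-0.42,-0.06],"turn":[0,0,0]},{"translation":[0.38,-0.42,-0.06],"turn":[0,0,0]},{"translation":[0.38,-0.42,-0.06],"turn":[0,0,0]},{"translation":[0.38,-0.42,-0.06],"turn":[0,0,0]},{"translation":[0.38,-0.42,-0.06],"turn":[0,0,0]},{"translation":[0.38,-0.42,-0.06],"turn":[0,0,0]},{"translation":[0.38,-0.42,-0.06],"turn":[0,0,0]},{"translation":[0.38,-0.42,-0.06],"turn":[0,0,0]},{"translation":[0.38,-0.42,-0.06],"turn":[0,0,0]},{"translation":[0.38,-0.42,-0.06],"turn":[0,0,0]},{"translation":[0,0,0],"turn":[0,0,0]}]}}

```text
time_s: 4.0
ee_pos: [477.5, 20.3, 301.1]
ee_rot: [-3.141, -0.002, 0.378]
contact_force: [-0.3, -0.6, -0.5]
gripper_width: 84.9
grip_force: 0.0
```

```bash
cat >> h.py <<'E'
def modules(cam,labels,name=None,zmin=45,zmax=65):
    im,d=snap(cam,name); W=world(cam,d); out=[]
    for l in labels:
        for r in manip.cut_out(cam,l):
            m=r['pixels']&(d>0)&(W[...,2]>zmin)&(W[...,2]<zmax)
            if m.sum()<30: continue
            p=W[m]; med=np.median(p,0); p=p[np.linalg.norm(p[:,:2]-med[:2],axis=1)<45]
            (cx,cy),(w,h),a=cv2.minAreaRect(p[:,:2].astype(np.float32))
            if w>h: w,h,a=h,w,a+90   # a = dir of short side (module x)
            a=(a+90)%180-90
            out.append((l,round(r['p'],2),round(cx,1),round(cy,1),round(w,1),round(h,1),round(a,1),round(float(np.percentile(p[:,2],90)),1)))
    return out
def go(x=None,y=None,z=None,yaw=None):
    "rows needed: tool-frame shift (units of 50mm) and turn about tool z (units 4deg), from measured pose"
    s=manip.read_state();p=np.array(s['ee_pos']);r=s['ee_rot'];c,sn=np.cos(r[2]),np.sin(r[2])
    t=np.array([p[i] if v is None else v for i,v in enumerate((x,y,z))])-p
    print('shift',np.round([(c*t[0]+sn*t[1])/50,(sn*t[0]-c*t[1])/50,-t[2]/50],2),'turn',0 if yaw is None else round((np.degrees(r[2])-yaw)/4,2),'now',np.round(p,1),np.round(r,3))
E
python3 - <<'E'
from h import *
for o in modules('wrist',['module_blue','module_yellow'],'w1'): print(o)
for o in modules('top',['module_blue','module_yellow']): print(o)
E
```

```text
('module_blue', 0.72, 433.0, 28.5, 38.4, 54.0, -12.2, 55.6)
('module_yellow', 0.96, 353.1, -134.6, 37.9, 55.5, -49.5, 56.0)
('module_yellow', 0.88, 512.8, -83.1, 37.7, 54.9, -22.3, 55.8)
('module_yellow', 0.66, 341.3, -25.5, 39.5, 54.1, 31.0, 55.9)
('module_yellow', 0.61, 522.1, 107.5, 38.0, 54.2, -8.2, 55.5)
('module_yellow', 0.84, 352.1, -132.5, 37.9, 55.0, -49.5, 57.5)
('module_yellow', 0.6, 508.1, -89.1, 34.3, 38.6, 67.7, 58.3)
```

View pics/w1.png

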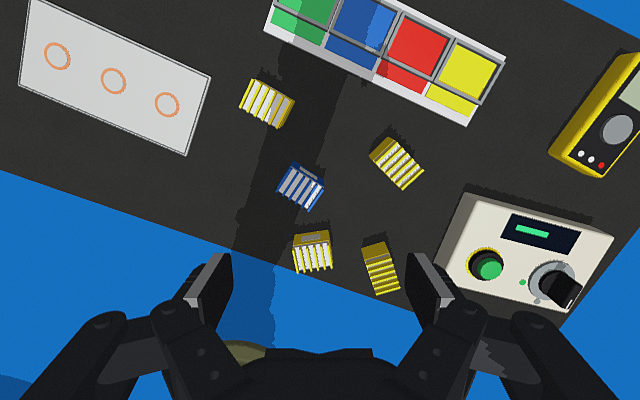

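Run:
```python
from h import *
for cam in ['top','scene','wrist']:
    im,d=snap(cam);W=world(cam,d)
    for l in ['plate','console','bay_blue','bay_yellow']:
        for r in manip.cut_out(cam,l)[:1]:
            m=r['pixels']&(d>0)
            p=W[m]; med=np.median(p[:,2]); p=p[abs(p[:,2]-med)<6]
            print(cam,l,round(r['p'],2),np.round(cv2.minAreaRect(p[:,:2].astype(np.float32))[0],1),np.round(cv2.minAreaRect(p[:,:2].astype(np.float32))[1:][0],1),round(cv2.minAreaRect(p[:,:2].astype(np.float32))[2],1),round(med,1))
    for l in ['bay_blue','bay_yellow','plate','selector_grip','start_top']: print(cam,l,[(np.round(r['xyz'],1).tolist(),round(r['p'],2)) for r in manip.place_of(cam,l)][:2])
go(522,107.5,150,-8.2)
```

```text
top plate 0.57 [469.2 319.1] [240.  119.8] 87.4 7.6
top console 0.64 [467.6 319.8] [241.  123.2] 87.8 7.6
top bay_blue 0.83 [664.4  30.1] [59.5 77.9] 3.5 11.2
top bay_blue [([658.4, 36.2, 8.2], 0.88), ([449.7, -320.5, -0.4], 0.52)]
top bay_yellow [([656.3, -121.9, 2.6], 0.65)]
top plate []
top selector_grip [([434.1, -375.9, 78.4], 0.62)]
top start_top [([427.8, -268.5, 69.3], 0.54)]
scene plate 0.87 [469.5 322.1] [247.7 125. ] 87.7 7.5
scene console 0.75 [ 452.8 -323.4] [140.5 220.2] 6.5 45.9
scene bay_blue 0.56 [651.3  31.5] [73.6 80. ] 86.9 10.8
scene bay_yellow 0.96 [ 647.  -120.7] [73.6 76.3] 87.8 10.5
scene bay_blue [([659.6, 33.4, 2.2], 0.97)]
scene bay_yellow [([659.5, -125.8, 7.6], 0.9)]
scene plate [([471.4, 321.4, -2.8], 0.72)]
scene selector_grip [([440.4, -375.3, 80.0], 0.57)]
scene start_top [([424.6, -268.7, 64.1], 0.49)]
wrist plate 0.91 [470.7 321.5] [244.2 122.2] 87.3 6.4
wrist console 0.97 [ 453.7 -322.6] [138.9 220.7] 6.5 46.1
wrist bay_blue 0.83 [654.5  31.2] [77.5 81.3] 88.7 9.9
wrist bay_yellow 0.81 [ 650.1 -118.8] [71.3 81.3] 88.7 10.2
wrist bay_blue [([660.7, 31.1, 7.2], 0.65)]
wrist bay_yellow [([656.9, -118.6, 2.6], 0.68), ([424.9, -266.3, 65.3], 0.58)]
wrist plate [([475.0, 321.3, -2.4], 0.57)]
wrist selector_grip [([443.5, -379.3, 79.4], 0.65)]
wrist start_top [([426.0, -268.2, 66.4], 0.56)]
shift [ 1.51 -1.38  3.01] turn 7.36 now [476.7  15.7 300.3] [3.142 0.    0.371]
```

Emit:
{"api": "jog_arm", "payload": {"rows": [{"translation":[0.378,-0.345,0.25],"turn":[0,0,0]},{"translation":[0.378,-0.345,0.25],"turn":[0,0,0]},{"translation":[0.378,-0.345,0.25],"turn":[0,0,0]},{"translation":[0.378,-0.345,0.25],"turn":[0,0,0]},{"translation":[0,0,0.25],"turn":[0,0,0.92]},{"translation":[0,0,0.25],"turn":[0,0,0.92]},{"translation":[0,0,0.25],"turn":[0,0,0.92]},{"translation":[0,0,0.25],"turn":[0,0,0.92]},{"translation":[0,0,0.25],"turn":[0,0,0.92]},{"translation":[0,0,0.25],"turn":[0,0,0.92]},{"translation":[0,0,0.25],"turn":[0,0,0.92]},{"translation":[0,0,0.25],"turn":[0,0,0.92]}]}}

```text
time_s: 7.0
ee_pos: [522.2, 107.3, 149.7]
ee_rot: [3.142, 0.0, -0.146]
contact_force: [0.5, -0.2, -0.3]
gripper_width: 85.2
grip_force: 0.0
```

Run:
```python
from h import *
for o in modules('wrist',['module_yellow'],'w2'): print(o)
go(522,107.5,18,-8.2)
```

```text
('module_yellow', 0.9, 511.7, -80.0, 37.9, 56.5, -23.0, 54.2)
('module_yellow', 0.75, 352.3, -131.6, 38.0, 57.9, -49.6, 54.6)
('module_yellow', 0.71, 521.0, 110.4, 38.5, 54.1, -7.8, 54.1)
shift [ 0.02 -0.01  2.61] turn -0.0 now [521.  107.  148.6] [ 3.141e+00  3.000e-03 -1.430e-01]
```

Emit:
{"api": "jog_arm", "payload": {"rows": [{"translation":[0.01,-0.04,0.3],"turn":[0,0,0]},{"translation":[0,0,0.3],"turn":[0,0,0]},{"translation":[0,0,0.3],"turn":[0,0,0]},{"translation":[0,0,0.3],"turn":[0,0,0]},{"translation":[0,0,0.3],"turn":[0,0,0]},{"translation":[0,0,0.3],"turn":[0,0,0]},{"translation":[0,0,0.3],"turn":[0,0,0]},{"translation":[0,0,0.3],"turn":[0,0,0]},{"translation":[0,0,0.2],"turn":[0,0,0]},{"translation":[0,0,0],"turn":[0,0,0]}]}}

```text
time_s: 8.1
ee_pos: [521.7, 109.1, 18.6]
ee_rot: [3.141, 0.003, -0.143]
contact_force: [-0.7, -0.6, 0.2]
gripper_width: 85.1
grip_force: 0.0
```

Emit:
{"api": "jog_arm", "payload": {"rows": [{"translation":[0,0,0],"turn":[0,0,0]},{"translation":[0,0,0],"turn":[0,0,0]},{"translation":[0,0,0],"turn":[0,0,0]},{"translation":[0,0,0],"turn":[0,0,0]},{"translation":[0,0,0],"turn":[0,0,0]},{"translation":[0,0,0],"turn":[0,0,0]},{"translation":[0,0,0],"turn":[0,0,0]},{"translation":[0,0,0],"turn":[0,0,0]}], "gripper": 45, "newtons": 40}}

```text
time_s: 8.9
ee_pos: [523.8, 109.5, 21.2]
ee_rot: [-3.141, -0.002, -0.143]
contact_force: [0.9, 0.0, 6.0]
gripper_width: 54.6
grip_force: 44.2
```

Emit:
{"api": "jog_arm", "payload": {"rows": [{"translation":[0,0,-0.3],"turn":[0,0,0]},{"translation":[0,0,-0.5],"turn":[0,0,0]},{"translation":[0,0,-0.5],"turn":[0,0,0]},{"translation":[0,0,-0.3],"turn":[0,0,0]},{"translation":[-0.16,-0.4,0],"turn":[0,0,0]},{"translation":[-0.24,-0.7,0],"turn":[0,0,0]},{"translation":[-0.24,-0.75,0],"turn":[0,0,0]},{"translation":[-0.24,-0.75,0],"turn":[0,0,0]},{"translation":[-0.24,-0.75,0],"turn":[0,0,0]},{"translation":[-0.24,-0.75,0],"turn":[0,0,0]},{"translation":[-0.24,-0.68,0],"turn":[0,0,0]},{"translation":[-0.18,-0.45,0],"turn":[0,0,0]}]}}

```text
time_s: 10.1
ee_pos: [470.2, 383.5, 99.9]
ee_rot: [-3.141, 0.002, -0.14]
contact_force: [0.9, 0.7, -1.9]
gripper_width: 55.2
grip_force: 43.4
```

Emit:
{"api": "jog_arm", "payload": {"rows": [{"translation":[0,0,0],"turn":[0,0,-0.7]},{"translation":[0,0,0],"turn":[0,0,-0.7]},{"translation":[0,0,0],"turn":[0,0,0]}]}}

```text
time_s: 10.4
ee_pos: [471.4, 380.6, 99.8]
ee_rot: [3.141, 0.001, -0.044]
contact_force: [0.7, 0.0, -1.4]
gripper_width: 55.3
grip_force: 43.5
```

Run:
```python
from h import *
print(manip.read_state()['gripper_width'])
go(473,381,28.5,-2.6)
```

```text
55.31744693817158
shift [ 0.03 -0.01  1.43] turn 0.01 now [471.4 380.6  99.8] [ 3.141e+00  1.000e-03 -4.400e-02]
```

Emit:
{"api": "jog_arm", "payload": {"rows": [{"translation":[0,0,0.2],"turn":[0,0,0]},{"translation":[0,0,0.3],"turn":[0,0,0]},{"translation":[0,0,0.3],"turn":[0,0,0]},{"translation":[0,0,0.3],"turn":[0,0,0]},{"translation":[0,0,0.2],"turn":[0,0,0]},{"translation":[0,0,0.09],"turn":[0,0,0]},{"translation":[0,0,0.02],"turn":[0,0,0]},{"translation":[0,0,0.02],"turn":[0,0,0]},{"translation":[0,0,0],"turn":[0,0,0]}]}}

```text
time_s: 11.3
ee_pos: [472.4, 381.2, 29.3]
ee_rot: [-3.141, -0.001, -0.045]
contact_force: [-0.4, 0.9, -1.7]
gripper_width: 55.7
grip_force: 43.5
```

Emit:
{"api": "jog_arm", "payload": {"rows": [{"translation":[0,0,0],"turn":[0,0,0]},{"translation":[0,0,0],"turn":[0,0,0]},{"translation":[0,0,0],"turn":[0,0,0]},{"translation":[0,0,0],"turn":[0,0,0]},{"translation":[0,0,0],"turn":[0,0,0]},{"translation":[0,0,-0.2],"turn":[0,0,0]},{"translation":[0,0,-0.4],"turn":[0,0,0]},{"translation":[0,0,-0.6],"turn":[0,0,0]},{"translation":[0,0,-0.8],"turn":[0,0,0]},{"translation":[0,0,-0.8],"turn":[0,0,0]},{"translation":[0,0,-0.4],"turn":[0,0,0]}], "gripper": 85}}

```text
time_s: 12.4
ee_pos: [473.0, 382.4, 193.6]
ee_rot: [-3.138, -0.005, -0.045]
contact_force: [0.2, 0.6, -0.5]
gripper_width: 85.1
grip_force: 0.0
```

Run:
```python
from h import *
for o in modules('top',['module_blue','module_yellow'],None,45,75): print(o)
for o in modules('scene',['module_blue','module_yellow'],None,45,75): print(o)
for o in modules('wrist',['module_blue','module_yellow'],'w3',45,75): print(o)
go(433,28.5,120,-12.2)
```

```text
('module_blue', 0.54, 431.5, 30.8, 37.3, 53.3, -12.8, 57.8)
('module_yellow', 0.68, 467.2, 380.7, 35.3, 58.0, 0.5, 63.3)
('module_yellow', 0.6, 352.0, -132.6, 37.8, 54.7, -49.5, 58.3)
('module_yellow', 0.53, 510.6, -79.1, 36.0, 51.9, -21.7, 57.2)
('module_yellow', 0.49, 340.2, -23.3, 37.8, 53.5, 31.2, 58.1)
('module_blue', 0.59, 433.1, 31.1, 40.3, 54.4, -12.7, 56.8)
('module_blue', 0.49, 423.0, -264.7, 30.7, 37.5, 71.5, 69.3)
('module_yellow', 0.97, 513.0, -80.0, 40.2, 54.4, -23.0, 56.5)
('module_yellow', 0.87, 470.9, 380.5, 40.6, 59.1, -5.7, 63.2)
('module_yellow', 0.84, 341.6, -23.4, 38.7, 55.6, 30.8, 56.9)
('module_yellow', 0.76, 353.5, -132.5, 39.4, 54.8, -49.9, 56.4)
('module_yellow', 0.21, 433.2, 30.2, 40.4, 53.1, -11.6, 56.8)
('module_blue', 0.83, 431.0, 59.8, 4.5, 20.0, 81.4, 50.4)
('module_yellow', 0.88, 471.3, 381.5, 39.4, 53.9, -2.9, 61.7)
shift [-0.45  7.06  1.35] turn 2.4 now [471.6 380.3 187.5] [ 3.14e+00  2.00e-03 -4.50e-02]
```

Emit:
{"api": "jog_arm", "payload": {"rows": [{"translation":[-0.05,0.6,0.1],"turn":[0,0,0]},{"translation":[-0.05,0.8,0.1],"turn":[0,0,0]},{"translation":[-0.05,0.8,0.1],"turn":[0,0,0]},{"translation":[-0.05,0.85,0.1],"turn":[0,0,0]},{"translation":[-0.05,0.85,0.1],"turn":[0,0,0]},{"translation":[-0.05,0.85,0.1],"turn":[0,0,0]},{"translation":[-0.05,0.85,0.1],"turn":[0,0,0]},{"translation":[-0.05,0.8,0.1],"turn":[0,0,0]},{"translation":[-0.05,0.63,0.1],"turn":[0,0,0]},{"translation":[0,0,0.1],"turn":[0,0,0.8]},{"translation":[0,0,0.1],"turn":[0,0,0.8]},{"translation":[0,0,0.1],"turn":[0,0,0.8]}]}}

```text
time_s: 14.05
ee_pos: [433.3, 30.4, 128.1]
ee_rot: [3.141, 0.001, -0.216]
contact_force: [0.3, 0.7, 0.0]
gripper_width: 85.3
grip_force: 0.0
```

Run:
```python
from h import *
for o in modules('wrist',['module_blue'],'w4',45,75): print(o)
go(432.5,30,18,-12.2)
```

```text
('module_blue', 0.94, 433.3, 31.5, 38.5, 54.0, -11.9, 55.2)
shift [-0.    0.01  2.19] turn 0.0 now [432.8  30.6 127.7] [ 3.141e+00  2.000e-03 -2.130e-01]
```

Emit:
{"api": "jog_arm", "payload": {"rows": [{"translation":[0,0,0.3],"turn":[0,0,0]},{"translation":[0,0,0.3],"turn":[0,0,0]},{"translation":[0,0,0.3],"turn":[0,0,0]},{"translation":[0,0,0.3],"turn":[0,0,0]},{"translation":[0,0,0.3],"turn":[0,0,0]},{"translation":[0,0,0.3],"turn":[0,0,0]},{"translation":[0,0,0.3],"turn":[0,0,0]},{"translation":[0,0,0.08],"turn":[0,0,0]},{"translation":[0,0,0],"turn":[0,0,0]}]}}

```text
time_s: 15.05
ee_pos: [433.2, 30.8, 19.4]
ee_rot: [-3.142, 0.002, -0.212]
contact_force: [-0.7, 0.5, 0.1]
gripper_width: 85.1
grip_force: 0.0
```

Emit:
{"api": "jog_arm", "payload": {"rows": [{"translation":[0,0,0],"turn":[0,0,0]},{"translation":[0,0,0],"turn":[0,0,0]},{"translation":[0,0,0],"turn":[0,0,0]},{"translation":[0,0,0],"turn":[0,0,0]},{"translation":[0,0,0],"turn":[0,0,0]},{"translation":[0,0,0],"turn":[0,0,0]},{"translation":[0,0,0],"turn":[0,0,0]},{"translation":[0,0,-0.4],"turn":[0,0,0]},{"translation":[0,0,-0.5],"turn":[0,0,0]},{"translation":[0,0,-0.5],"turn":[0,0,0]},{"translation":[0,0,-0.2],"turn":[0,0,0]},{"translation":[0,0,0],"turn":[0,0,0]}], "gripper": 45, "newtons": 40}}

```text
time_s: 16.25
ee_pos: [434.6, 30.5, 100.7]
ee_rot: [3.141, -0.003, -0.213]
contact_force: [1.4, 0.1, -2.3]
gripper_width: 55.9
grip_force: 43.3
```

Run:
```python
from h import *
go(468,261,90,-2.6)
```

```text
shift [-0.32 -4.65  0.21] turn -2.4 now [434.6  30.5 100.7] [ 3.141e+00 -3.000e-03 -2.130e-01]
```

Emit:
{"api": "jog_arm", "payload": {"rows": [{"translation":[-0.04,-0.4,0],"turn":[0,0,0]},{"translation":[-0.04,-0.6,0],"turn":[0,0,0]},{"translation":[-0.04,-0.65,0],"turn":[0,0,0]},{"translation":[-0.04,-0.65,0],"turn":[0,0,0]},{"translation":[-0.04,-0.65,0],"turn":[0,0,0]},{"translation":[-0.04,-0.65,0],"turn":[0,0,0]},{"translation":[-0.04,-0.6,0],"turn":[0,0,0]},{"translation":[-0.04,-0.45,0],"turn":[0,0,0]},{"translation":[0,0,0],"turn":[0,0,-0.8]},{"translation":[0,0,0],"turn":[0,0,-0.8]},{"translation":[0,0,0],"turn":[0,0,-0.8]},{"translation":[0,0,0],"turn":[0,0,0]}]}}

```text
time_s: 17.45
ee_pos: [466.1, 260.9, 97.8]
ee_rot: [3.141, 0.003, -0.045]
contact_force: [-0.7, 0.3, -1.5]
gripper_width: 55.5
grip_force: 43.2
```

Emit:
{"api": "jog_arm", "payload": {"rows": [{"translation":[0,0,0.2],"turn":[0,0,0]},{"translation":[0,0,0.3],"turn":[0,0,0]},{"translation":[0,0,0.3],"turn":[0,0,0]},{"translation":[0,0,0.3],"turn":[0,0,0]},{"translation":[0,0,0.2],"turn":[0,0,0]},{"translation":[0,0,0.09],"turn":[0,0,0]},{"translation":[0,0,0.02],"turn":[0,0,0]},{"translation":[0,0,0.02],"turn":[0,0,0]},{"translation":[0,0,0],"turn":[0,0,0]}]}}

```text
time_s: 18.35
ee_pos: [467.6, 261.6, 28.7]
ee_rot: [-3.141, -0.001, -0.045]
contact_force: [0.3, -0.6, -1.4]
gripper_width: 55.5
grip_force: 43.3
```

Emit:
{"api": "jog_arm", "payload": {"rows": [{"translation":[0,0,0],"turn":[0,0,0]},{"translation":[0,0,0],"turn":[0,0,0]},{"translation":[0,0,0],"turn":[0,0,0]},{"translation":[0,0,0],"turn":[0,0,0]},{"translation":[0,0,0],"turn":[0,0,0]},{"translation":[0,0,-0.2],"turn":[0,0,0]},{"translation":[0,0,-0.4],"turn":[0,0,0]},{"translation":[0,0,-0.8],"turn":[0,0,0]},{"translation":[0,0,-0.8],"turn":[0,0,0]},{"translation":[0,0,-0.8],"turn":[0,0,0]},{"translation":[0,0,-0.8],"turn":[0,0,0]},{"translation":[0,0,-0.4],"turn":[0,0,0]}], "gripper": 85}}

```text
time_s: 19.55
ee_pos: [468.2, 262.6, 242.9]
ee_rot: [-3.14, -0.005, -0.045]
contact_force: [0.3, 0.1, -0.1]
gripper_width: 85.2
grip_force: 0.0
```

Run:
```python
from h import *
for o in modules('wrist',['module_blue','module_yellow'],'w5',45,75): print(o)
go(439,-375,240,96.5-90)
```

```text
('module_blue', 0.68, 469.2, 262.3, 39.2, 55.1, -2.3, 64.0)
('module_yellow', 0.71, 344.2, -21.8, 40.5, 55.0, 31.4, 57.4)
('module_yellow', 0.7, 473.5, 381.7, 39.7, 55.4, -3.3, 64.0)
('module_yellow', 0.69, 355.8, -130.1, 37.8, 56.4, -49.8, 57.3)
('module_yellow', 0.65, 515.5, -78.1, 38.7, 55.2, -22.8, 58.1)
shift [-0.   12.75  0.  ] turn -2.27 now [467.8 261.9 240.2] [-3.141e+00 -3.000e-03 -4.500e-02]
```

View pics/w5.png

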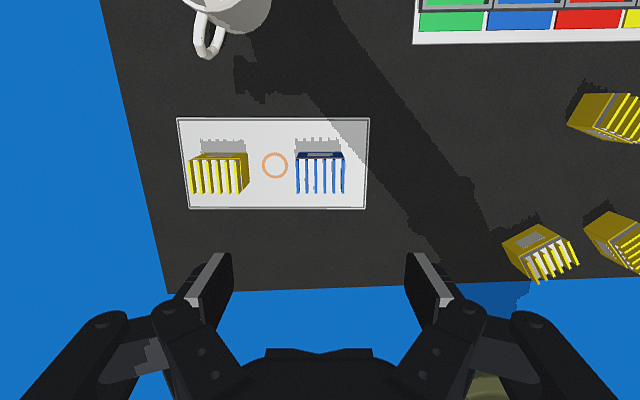

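Emit:
{"api": "jog_arm", "payload": {"rows": [{"translation":[0,0.3,0],"turn":[0,0,0]},{"translation":[0,0.5,0],"turn":[0,0,0]},{"translation":[0,0.6,0],"turn":[0,0,0]},{"translation":[0,0.6,0],"turn":[0,0,0]},{"translation":[0,0.6,0],"turn":[0,0,0]},{"translation":[0,0.6,0],"turn":[0,0,0]},{"translation":[0,0.6,0],"turn":[0,0,0]},{"translation":[0,0.6,0],"turn":[0,0,0]},{"translation":[0,0.6,0],"turn":[0,0,0]},{"translation":[0,0.6,0],"turn":[0,0,0]},{"translation":[0,0.6,0],"turn":[0,0,0]},{"translation":[0,0.6,0],"turn":[0,0,0]}]}}

```text
time_s: 20.9
ee_pos: [450.6, -79.3, 236.8]
ee_rot: [-3.141, 0.003, -0.045]
contact_force: [0.6, -0.2, -0.2]
gripper_width: 85.3
grip_force: 0.0
```

Emit:
{"api": "jog_arm", "payload": {"rows": [{"translation":[0,0.6,0],"turn":[0,0,0]},{"translation":[0,0.6,0],"turn":[0,0,0]},{"translation":[0,0.6,0],"turn":[0,0,0]},{"translation":[0,0.6,0],"turn":[0,0,0]},{"translation":[0,0.6,0],"turn":[0,0,0]},{"translation":[0,0.6,0],"turn":[0,0,0]},{"translation":[0,0.6,0],"turn":[0,0,0]},{"translation":[0,0.6,0],"turn":[0,0,0]},{"translation":[0,0.6,0],"turn":[0,0,0]},{"translation":[0,0.35,0],"turn":[0,0,-0.8]},{"translation":[0,0,0],"turn":[0,0,-0.8]},{"translation":[0,0,0],"turn":[0,0,-0.67]}]}}

```text
time_s: 22.1
ee_pos: [437.7, -365.6, 236.1]
ee_rot: [-3.139, 0.002, 0.114]
contact_force: [-0.5, 0.4, 0.3]
gripper_width: 84.7
grip_force: 0.0
```

Run:
```python
from h import *
im,d=snap('wrist','w6');W=world('wrist',d)
m=(d>0)&(W[...,2]>80)&(W[...,2]<95)&(np.hypot(W[...,0]-439,W[...,1]+375)<45)
print(m.sum(),cv2.minAreaRect(W[m][:,:2].astype(np.float32)),np.median(W[m][:,2]))
m=(d>0)&(W[...,2]>62)&(W[...,2]<75)&(np.hypot(W[...,0]-426,W[...,1]+266)<30)
print(m.sum(),cv2.minEnclosingCircle(W[m][:,:2].astype(np.float32)),np.median(W[m][:,2]))
for l in ['selector_grip','start_top']: print(l,[(np.round(r['xyz'],1).tolist(),round(r['p'],2)) for r in manip.place_of('wrist',l)])
go(439,-375,63,6.5)
```

```text
544 ((439.8103942871094, -375.1341857910156), (41.44356918334961, 13.577519416809082), 5.2566070556640625) 89.44113579140168
671 ((426.9454345703125, -265.8882751464844), 16.006465911865234) 67.38725828546626
selector_grip []
start_top [([425.2, -267.8, 66.7], 0.62)]
shift [-0.01  0.2   3.48] turn -0.01 now [ 438.2 -365.   236.8] [-3.14e+00  2.00e-03  1.12e-01]
```

View pics/w6.png

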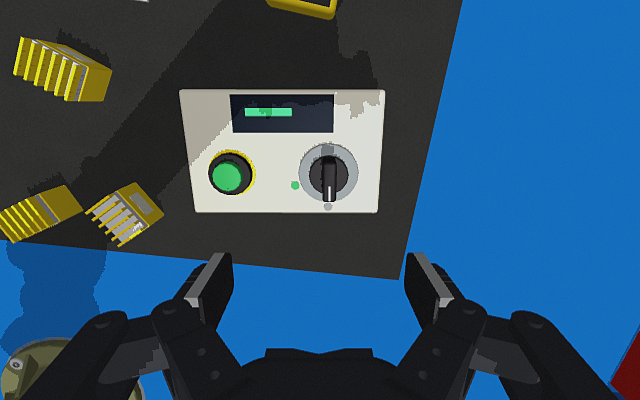

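Emit:
{"api": "jog_arm", "payload": {"rows": [{"translation":[0,0.1,0.3],"turn":[0,0,0]},{"translation":[0,0.1,0.3],"turn":[0,0,0]},{"translation":[0,0,0.35],"turn":[0,0,0]},{"translation":[0,0,0.35],"turn":[0,0,0]},{"translation":[0,0,0.4],"turn":[0,0,0]},{"translation":[0,0,0.4],"turn":[0,0,0]},{"translation":[0,0,0.4],"turn":[0,0,0]},{"translation":[0,0,0.4],"turn":[0,0,0]},{"translation":[0,0,0.3],"turn":[0,0,0]},{"translation":[0,0,0.2],"turn":[0,0,0]},{"translation":[0,0,0],"turn":[0,0,0]}], "gripper": 50}}

```text
time_s: 23.35
ee_pos: [438.9, -374.7, 66.2]
ee_rot: [-3.139, 0.002, 0.113]
contact_force: [0.5, -0.1, 0.1]
gripper_width: 50.2
grip_force: 0.0
```

Emit:
{"api": "jog_arm", "payload": {"rows": [{"translation":[0,0,0],"turn":[0,0,0]},{"translation":[0,0,0],"turn":[0,0,0]},{"translation":[0,0,0],"turn":[0,0,0]},{"translation":[0,0,0],"turn":[0,0,0]},{"translation":[0,0,0],"turn":[0,0,0]},{"translation":[0,0,0],"turn":[0,0,0]},{"translation":[0,0,0],"turn":[0,0,0]},{"translation":[0,0,0],"turn":[0,0,0]}], "gripper": 5, "newtons": 40}}

```text
time_s: 24.15
ee_pos: [440.6, -375.7, 69.6]
ee_rot: [3.14, -0.001, 0.113]
contact_force: [-1.0, 1.0, 6.1]
gripper_width: 13.0
grip_force: 40.4
```

Emit:
{"api": "jog_arm", "payload": {"rows": [{"translation":[0,0,0],"turn":[0,0,1]},{"translation":[0,0,0],"turn":[0,0,1]},{"translation":[0,0,0],"turn":[0,0,1]},{"translation":[0,0,0],"turn":[0,0,1]},{"translation":[0,0,0],"turn":[0,0,1]},{"translation":[0,0,0],"turn":[0,0,1]},{"translation":[0,0,0],"turn":[0,0,1]},{"translation":[0,0,0],"turn":[0,0,1]},{"translation":[0,0,0],"turn":[0,0,1]},{"translation":[0,0,0],"turn":[0,0,1]},{"translation":[0,0,0],"turn":[0,0,1]},{"translation":[0,0,0],"turn":[0,0,1]}]}}

```text
time_s: 25.35
ee_pos: [440.0, -377.5, 69.6]
ee_rot: [3.14, -0.003, -0.728]
contact_force: [-1.7, -2.6, 3.7]
gripper_width: 12.8
grip_force: 40.2
```

Emit:
{"api": "jog_arm", "payload": {"rows": [{"translation":[0,0,0],"turn":[0,0,1]},{"translation":[0,0,0],"turn":[0,0,1]},{"translation":[0,0,0],"turn":[0,0,1]},{"translation":[0,0,0],"turn":[0,0,1]},{"translation":[0,0,0],"turn":[0,0,1]},{"translation":[0,0,0],"turn":[0,0,0.2]},{"translation":[0,0,0],"turn":[0,0,0]},{"translation":[0,0,0],"turn":[0,0,0]},{"translation":[0,0,0],"turn":[0,0,0]}]}}

```text
time_s: 26.25
ee_pos: [439.3, -378.0, 69.6]
ee_rot: [3.14, -0.004, -1.088]
contact_force: [-3.1, -3.8, 5.1]
gripper_width: 13.0
grip_force: 40.3
```

Turned 1.2 rad. Release, rise, and check.

Emit:
{"api": "jog_arm", "payload": {"rows": [{"translation":[0,0,0],"turn":[0,0,0]},{"translation":[0,0,0],"turn":[0,0,0]},{"translation":[0,0,0],"turn":[0,0,0]},{"translation":[0,0,0],"turn":[0,0,0]},{"translation":[0,0,-0.2],"turn":[0,0,0]},{"translation":[0,0,-0.3],"turn":[0,0,0]},{"translation":[0,0,-0.4],"turn":[0,0,0]},{"translation":[0,0,-0.5],"turn":[0,0,0]},{"translation":[0,0,-0.3],"turn":[0,0,0]},{"translation":[0,0,0],"turn":[0,0,0]}], "gripper": 50}}

```text
time_s: 27.25
ee_pos: [441.7, -376.8, 157.0]
ee_rot: [-3.139, -0.006, -1.087]
contact_force: [0.8, 0.0, -0.7]
gripper_width: 50.2
grip_force: 0.0
```

```bash
cat >> h.py <<'E'
def bar(cam):
    im,d=snap(cam);W=world(cam,d)
    m=(d>0)&(W[...,2]>82)&(W[...,2]<96)&(np.hypot(W[...,0]-439,W[...,1]+375)<30)
    print(cam,m.sum(),cv2.minAreaRect(W[m][:,:2].astype(np.float32)) if m.sum()>5 else '')
E
python3 - <<'E'
from h import *
bar('scene');bar('top')
for cam in ['scene','top']:
    for o in modules(cam,['module_blue','module_yellow'],None,45,75): print(o)
go(427,-266,110,-1.088*57.3)
E
```

```text
scene 143 ((438.23858642578125, -375.6221618652344), (13.861715316772461, 41.20390701293945), 28.32188606262207)
top 81 ((436.86578369140625, -375.07666015625), (14.145578384399414, 41.389869689941406), 29.285907745361328)
('module_blue', 0.56, 480.0, 295.6, 39.3, 58.7, -3.0, 62.9)
('module_blue', 0.17, 471.5, 380.0, 39.5, 56.2, -4.7, 62.9)
('module_yellow', 0.97, 342.1, -23.7, 38.6, 55.7, 30.3, 56.4)
('module_yellow', 0.75, 512.5, -80.3, 38.7, 53.8, -22.3, 56.4)
('module_yellow', 0.66, 471.0, 381.8, 40.8, 59.7, -5.5, 62.9)
('module_yellow', 0.65, 354.5, -131.8, 39.1, 53.3, -50.2, 56.2)
('module_blue', 0.68, 477.0, 294.8, 38.7, 56.6, -4.4, 63.5)
('module_yellow', 0.81, 468.8, 379.7, 38.7, 55.6, 0.3, 63.6)
('module_yellow', 0.81, 352.3, -132.3, 37.7, 54.2, -48.9, 58.4)
('module_yellow', 0.8, 340.3, -23.6, 37.3, 51.9, 32.0, 57.9)
('module_yellow', 0.48, 511.0, -79.9, 37.7, 53.9, -21.2, 57.3)
shift [-2.05 -0.79  0.85] turn 0.01 now [ 439.5 -375.1  152.3] [ 3.141e+00  2.000e-03 -1.088e+00]
```

Emit:
{"api": "jog_arm", "payload": {"rows": [{"translation":[-0.4,-0.15,0],"turn":[0,0,0]},{"translation":[-0.55,-0.2,0],"turn":[0,0,0]},{"translation":[-0.55,-0.24,0],"turn":[0,0,0]},{"translation":[-0.55,-0.2,0],"turn":[0,0,0]},{"translation":[0,0,0.3],"turn":[0,0,0]},{"translation":[0,0,0.3],"turn":[0,0,0]},{"translation":[0,0,0.3],"turn":[0,0,0]},{"translation":[0,0,0.3],"turn":[0,0,0]},{"translation":[0,0,0.2],"turn":[0,0,0]},{"translation":[0,0,0],"turn":[0,0,0]},{"translation":[0,0,0],"turn":[0,0,0]}], "gripper": 0}}

```text
time_s: 28.75
ee_pos: [427.4, -266.5, 83.5]
ee_rot: [3.142, -0.0, -1.088]
contact_force: [0.8, 0.4, 0.2]
gripper_width: -0.3
grip_force: 0.0
```

Emit:
{"api": "jog_arm", "payload": {"rows": [{"translation":[0,0,0],"turn":[0,0,0]}]}}

```text
time_s: 28.85
ee_pos: [427.9, -266.7, 84.1]
ee_rot: [-3.141, -0.001, -1.088]
contact_force: [-0.3, 0.3, -0.4]
gripper_width: -0.1
grip_force: 0.0
```

Emit:
{"api": "jog_arm", "payload": {"rows": [{"translation":[0,0,0.16],"turn":[0,0,0]},{"translation":[0,0,0.12],"turn":[0,0,0]},{"translation":[0,0,0.08],"turn":[0,0,0]},{"translation":[0,0,0.06],"turn":[0,0,0]},{"translation":[0,0,0.04],"turn":[0,0,0]},{"translation":[0,0,0],"turn":[0,0,0]},{"translation":[0,0,0],"turn":[0,0,0]}]}}

```text
time_s: 29.55
ee_pos: [427.2, -266.3, 61.0]
ee_rot: [3.141, 0.0, -1.088]
contact_force: [-3.3, 2.2, 7.2]
gripper_width: -0.1
grip_force: 3.7
```

Emit:
{"api": "jog_arm", "payload": {"rows": [{"translation":[0,0,0.03],"turn":[0,0,0]},{"translation":[0,0,0],"turn":[0,0,0]},{"translation":[0,0,0],"turn":[0,0,0]},{"translation":[0,0,0],"turn":[0,0,0]},{"translation":[0,0,0],"turn":[0,0,0]},{"translation":[0,0,0],"turn":[0,0,0]},{"translation":[0,0,0],"turn":[0,0,0]},{"translation":[0,0,0],"turn":[0,0,0]},{"translation":[0,0,0],"turn":[0,0,0]},{"translation":[0,0,0],"turn":[0,0,0]}]}}

```text
time_s: 30.55
ee_pos: [427.3, -266.3, 60.9]
ee_rot: [3.141, 0.0, -1.088]
contact_force: [-5.8, 3.9, 16.8]
gripper_width: 0.3
grip_force: 8.2
```

Run:
```python
from h import *
bar('scene')
for o in modules('scene',['module_blue','module_yellow'],'s2',45,75): print(o)
print(manip.read_state()['contact_force'])
```

```text
scene 175 ((438.275146484375, -375.08685302734375), (14.512922286987305, 41.58624267578125), 27.648033142089844)
('module_blue', 0.59, 479.5, 295.1, 40.6, 56.3, -1.2, 62.9)
('module_yellow', 0.84, 470.5, 380.2, 40.8, 56.8, -2.4, 63.0)
('module_yellow', 0.83, 341.5, -23.3, 38.4, 56.2, 31.4, 56.8)
('module_yellow', 0.8, 353.3, -132.2, 40.3, 54.9, -48.3, 56.4)
('module_yellow', 0.78, 513.2, -80.3, 39.4, 54.1, -23.4, 57.0)
[-6.32316659  3.12758729 16.82559671]
```

Emit:
{"api": "jog_arm", "payload": {"rows": [{"translation":[0,0,-0.1],"turn":[0,0,0]},{"translation":[0,0,-0.3],"turn":[0,0,0]},{"translation":[0,0,-0.5],"turn":[0,0,0]},{"translation":[0,0,-0.5],"turn":[0,0,0]},{"translation":[0,0,-0.5],"turn":[0,0,0]},{"translation":[0.3,0.1,0],"turn":[0,0,0]},{"translation":[0.5,0.2,0],"turn":[0,0,0]},{"translation":[0.55,0.2,0],"turn":[0,0,0]},{"translation":[0.4,0.2,0],"turn":[0,0,0]},{"translation":[0.3,0.09,0],"turn":[0,0,0]},{"translation":[0,0,0],"turn":[0,0,0]},{"translation":[0,0,0],"turn":[0,0,0]}]}}

```text
time_s: 31.95
ee_pos: [440.0, -374.7, 153.0]
ee_rot: [3.141, 0.002, -1.087]
contact_force: [-0.1, 0.0, -0.8]
gripper_width: 0.0
grip_force: 0.0
```

Run:
```python
from h import *
im,d=snap('scene');W=world('scene',d)
m=(d>0)&(W[...,2]>62)&(np.hypot(W[...,0]-427,W[...,1]+266)<14); print(np.median(W[m][:,2]))
go(439,-375.2,64,-62.2)
```

```text
67.58238008346007
shift [0.01 0.03 1.79] turn -0.01 now [ 440.2 -374.2  153.3] [-3.141e+00  1.000e-03 -1.086e+00]
```

Emit:
{"api": "jog_arm", "payload": {"rows": [{"translation":[0,0,0],"turn":[0,0,0]},{"translation":[0,0,0],"turn":[0,0,0]},{"translation":[0,0,0],"turn":[0,0,0]},{"translation":[0,0,0],"turn":[0,0,0]},{"translation":[0.01,0.02,0.2],"turn":[0,0,0]},{"translation":[0,0,0.3],"turn":[0,0,0]},{"translation":[0,0,0.4],"turn":[0,0,0]},{"translation":[0,0,0.4],"turn":[0,0,0]},{"translation":[0,0,0.3],"turn":[0,0,0]},{"translation":[0,0,0.15],"turn":[0,0,0]},{"translation":[0,0,0],"turn":[0,0,0]}], "gripper": 50}}

```text
time_s: 33.1
ee_pos: [438.5, -375.8, 64.7]
ee_rot: [3.14, 0.003, -1.087]
contact_force: [-0.0, 0.5, -0.3]
gripper_width: 50.2
grip_force: 0.0
```

Emit:
{"api": "jog_arm", "payload": {"rows": [{"translation":[0,0,0],"turn":[0,0,0]},{"translation":[0,0,0],"turn":[0,0,0]},{"translation":[0,0,0],"turn":[0,0,0]},{"translation":[0,0,0],"turn":[0,0,0]},{"translation":[0,0,0],"turn":[0,0,0]},{"translation":[0,0,0],"turn":[0,0,0]},{"translation":[0,0,0],"turn":[0,0,0]},{"translation":[0,0,0],"turn":[0,0,0]}], "gripper": 5, "newtons": 40}}

```text
time_s: 33.9
ee_pos: [439.2, -377.4, 67.6]
ee_rot: [3.141, -0.002, -1.088]
contact_force: [-3.1, -0.3, 5.8]
gripper_width: 13.2
grip_force: 40.7
```

Emit:
{"api": "jog_arm", "payload": {"rows": [{"translation":[0,0,0],"turn":[0,0,-1]},{"translation":[0,0,0],"turn":[0,0,-1]},{"translation":[0,0,0],"turn":[0,0,-1]},{"translation":[0,0,0],"turn":[0,0,-1]},{"translation":[0,0,0],"turn":[0,0,-1]},{"translation":[0,0,0],"turn":[0,0,-1]},{"translation":[0,0,0],"turn":[0,0,-1]},{"translation":[0,0,0],"turn":[0,0,-1]},{"translation":[0,0,0],"turn":[0,0,-1]},{"translation":[0,0,0],"turn":[0,0,-1]},{"translation":[0,0,0],"turn":[0,0,-1]},{"translation":[0,0,0],"turn":[0,0,-1]}]}}

```text
time_s: 35.1
ee_pos: [439.9, -376.3, 67.5]
ee_rot: [3.142, -0.001, -0.247]
contact_force: [-2.3, 1.4, 5.9]
gripper_width: 13.4
grip_force: 40.8
```

Emit:
{"api": "jog_arm", "payload": {"rows": [{"translation":[0,0,0],"turn":[0,0,-1]},{"translation":[0,0,0],"turn":[0,0,-1]},{"translation":[0,0,0],"turn":[0,0,-1]},{"translation":[0,0,0],"turn":[0,0,-1]},{"translation":[0,0,0],"turn":[0,0,-1]},{"translation":[0,0,0],"turn":[0,0,-0.2]},{"translation":[0,0,0],"turn":[0,0,0]},{"translation":[0,0,0],"turn":[0,0,0]},{"translation":[0,0,0],"turn":[0,0,0]}]}}

```text
time_s: 36.0
ee_pos: [439.9, -375.6, 67.5]
ee_rot: [-3.141, -0.001, 0.114]
contact_force: [-2.5, 2.1, 7.0]
gripper_width: 12.6
grip_force: 40.9
```

Emit:
{"api": "jog_arm", "payload": {"rows": [{"translation":[0,0,0],"turn":[0,0,0]},{"translation":[0,0,0],"turn":[0,0,0]},{"translation":[0,0,0],"turn":[0,0,0]},{"translation":[0,0,0],"turn":[0,0,0]},{"translation":[0,0,-0.2],"turn":[0,0,0]},{"translation":[0,0,-0.4],"turn":[0,0,0]},{"translation":[0,0,-0.6],"turn":[0,0,0]},{"translation":[0,0,-0.6],"turn":[0,0,0]},{"translation":[0,0,-0.6],"turn":[0,0,0]},{"translation":[0,0,-0.6],"turn":[0,0,0]},{"translation":[0,0,-0.3],"turn":[0,0,0]},{"translation":[0,0,0],"turn":[0,0,0]}], "gripper": 50}}

```text
time_s: 37.2
ee_pos: [440.5, -377.2, 234.2]
ee_rot: [3.138, -0.003, 0.113]
contact_force: [-0.4, -0.1, -1.0]
gripper_width: 49.9
grip_force: 0.0
```

Run:
```python
from h import *
bar('scene');bar('wrist')
for o in modules('scene',['module_blue','module_yellow'],None,45,75): print(o)
go(479,293.5,200,-3)
```

```text
scene 163 ((438.01806640625, -375.3802795410156), (41.80936813354492, 13.789922714233398), 6.325127124786377)
wrist 560 ((438.86395263671875, -374.77020263671875), (40.476600646972656, 13.194153785705566), 6.155470848083496)
('module_blue', 0.79, 480.0, 295.3, 40.0, 57.3, -2.3, 62.7)
('module_blue', 0.42, 746.2, 31.1, 50.1, 50.3, 80.4, 48.0)
('module_yellow', 0.95, 353.2, -132.2, 40.4, 54.6, -48.3, 56.5)
('module_yellow', 0.88, 342.1, -23.7, 38.2, 55.6, 30.4, 56.4)
('module_yellow', 0.76, 470.9, 380.3, 40.2, 58.2, -4.0, 63.2)
('module_yellow', 0.67, 513.2, -80.3, 39.1, 54.4, -22.9, 56.3)
shift [  2.32 -13.21   0.59] turn 2.37 now [ 438.5 -375.8  229.3] [-3.139e+00  2.000e-03  1.130e-01]
```

Emit:
{"api": "jog_arm", "payload": {"rows": [{"translation":[0.1,-0.4,0],"turn":[0,0,0]},{"translation":[0.1,-0.6,0],"turn":[0,0,0]},{"translation":[0.1,-0.65,0],"turn":[0,0,0]},{"translation":[0.1,-0.7,0],"turn":[0,0,0]},{"translation":[0.1,-0.7,0],"turn":[0,0,0]},{"translation":[0.1,-0.7,0],"turn":[0,0,0]},{"translation":[0.1,-0.7,0],"turn":[0,0,0]},{"translation":[0.1,-0.7,0],"turn":[0,0,0]},{"translation":[0.1,-0.7,0],"turn":[0,0,0]},{"translation":[0.1,-0.7,0],"turn":[0,0,0]},{"translation":[0.1,-0.7,0],"turn":[0,0,0]},{"translation":[0.1,-0.7,0],"turn":[0,0,0]}], "gripper": 70}}

```text
time_s: 38.65
ee_pos: [452.8, 27.8, 230.5]
ee_rot: [3.141, 0.001, 0.114]
contact_force: [-0.1, 0.2, 0.5]
gripper_width: 70.0
grip_force: 0.0
```

Emit:
{"api": "jog_arm", "payload": {"rows": [{"translation":[0.12,-0.7,0],"turn":[0,0,0]},{"translation":[0.12,-0.7,0],"turn":[0,0,0]},{"translation":[0.12,-0.7,0],"turn":[0,0,0]},{"translation":[0.12,-0.7,0],"turn":[0,0,0]},{"translation":[0.12,-0.7,0],"turn":[0,0,0]},{"translation":[0.12,-0.7,0],"turn":[0,0,0]},{"translation":[0.12,-0.7,0],"turn":[0,0,0]},{"translation":[0.12,-0.7,0],"turn":[0,0,0]},{"translation":[0.12,-0.7,0],"turn":[0,0,0]},{"translation":[0.08,-0.5,0],"turn":[0,0,0.8]},{"translation":[0,0,0],"turn":[0,0,0.8]},{"translation":[0,0,0],"turn":[0,0,0.77]}]}}

```text
time_s: 39.85
ee_pos: [470.8, 371.7, 230.1]
ee_rot: [3.141, 0.003, -0.051]
contact_force: [0.1, 0.1, -0.5]
gripper_width: 69.9
grip_force: 0.0
```

Run:
```python
from h import *
for o in modules('wrist',['module_blue','module_yellow'],None,45,75): print(o)
go(471.5,381.3,28,-3)
```

```text
('module_blue', 0.71, 480.7, 295.3, 39.1, 55.2, -2.7, 62.2)
('module_yellow', 0.8, 335.4, -11.0, 28.7, 41.1, -59.4, 56.3)
('module_yellow', 0.58, 472.5, 380.3, 39.0, 54.9, -3.5, 62.0)
shift [-0.02 -0.22  4.05] turn 0.04 now [471.9 370.2 230.6] [ 3.141e+00  1.000e-03 -5.000e-02]
```

Emit:
{"api": "jog_arm", "payload": {"rows": [{"translation":[0,-0.11,0.3],"turn":[0,0,0]},{"translation":[0,-0.11,0.4],"turn":[0,0,0]},{"translation":[0,0,0.45],"turn":[0,0,0]},{"translation":[0,0,0.45],"turn":[0,0,0]},{"translation":[0,0,0.45],"turn":[0,0,0]},{"translation":[0,0,0.45],"turn":[0,0,0]},{"translation":[0,0,0.4],"turn":[0,0,0]},{"translation":[0,0,0.4],"turn":[0,0,0]},{"translation":[0,0,0.3],"turn":[0,0,0]},{"translation":[0,0,0.3],"turn":[0,0,0]},{"translation":[0,0,0.15],"turn":[0,0,0]},{"translation":[0,0,0],"turn":[0,0,0]}]}}

```text
time_s: 41.2
ee_pos: [473.1, 380.3, 27.5]
ee_rot: [3.14, 0.002, -0.052]
contact_force: [-1.0, -0.3, -0.5]
gripper_width: 70.1
grip_force: 0.0
```

Emit:
{"api": "jog_arm", "payload": {"rows": [{"translation":[0,0,0],"turn":[0,0,0]},{"translation":[0,0,0],"turn":[0,0,0]},{"translation":[0,0,0],"turn":[0,0,0]},{"translation":[0,0,0],"turn":[0,0,0]},{"translation":[0,0,0],"turn":[0,0,0]},{"translation":[0,0,0],"turn":[0,0,0]},{"translation":[0,0,0],"turn":[0,0,0]}], "gripper": 45, "newtons": 40}}

```text
time_s: 41.9
ee_pos: [474.2, 381.1, 29.5]
ee_rot: [-3.141, -0.001, -0.052]
contact_force: [-1.0, 0.3, 5.1]
gripper_width: 55.4
grip_force: 45.2
```

Emit:
{"api": "jog_arm", "payload": {"rows": [{"translation":[0,0,-0.2],"turn":[0,0,0]},{"translation":[0,0,-0.4],"turn":[0,0,0]},{"translation":[0,0,-0.5],"turn":[0,0,0]},{"translation":[0,0,-0.6],"turn":[0,0,0]},{"translation":[0,0,-0.6],"turn":[0,0,0]},{"translation":[0,0,-0.2],"turn":[0,0,0]},{"translation":[0,0,0],"turn":[0,0,0]}]}}

```text
time_s: 42.6
ee_pos: [474.2, 381.1, 154.9]
ee_rot: [-3.141, -0.002, -0.052]
contact_force: [0.1, 0.7, -2.7]
gripper_width: 55.4
grip_force: 44.5
```

Run:
```python
from h import *
# rack: walls of all bays: fit rectangle to points z 12..17 near rack; compare cameras
for cam in ['top','scene']:
    im,d=snap(cam);W=world(cam,d)
    z=W[...,2]; m=(d>0)&(z>10.5)&(z<22)&(abs(W[...,0]-660)<70)&(abs(W[...,1]+8)<190)
    m=cv2.morphologyEx(m.astype(np.uint8),cv2.MORPH_OPEN,np.ones((2,2)))>0
    p=W[m]; print(cam,m.sum(),cv2.minAreaRect(p[:,:2].astype(np.float32)),np.percentile(p[:,2],[5,50,95]).round(1))
    for l in ['bay_green','bay_blue','bay_red','bay_yellow']:print(l,[(np.round(r['xyz'],1).tolist(),round(r['p'],2)) for r in manip.place_of(cam,l)][:1])
go(657.5,-122.5,130,-1.3)
```

```text
top 612 ((617.7449340820312, 14.466964721679688), (266.3730163574219, 304.34716796875), 53.599327087402344) [ 6.9 11.8 22. ]
bay_green [([661.6, 106.5, 4.0], 0.97)]
bay_blue [([659.5, 35.2, 7.3], 0.9)]
bay_red [([657.8, -48.2, 4.7], 0.7)]
bay_yellow [([657.6, -121.0, 0.3], 0.86)]
scene 1319 ((688.8093872070312, -105.44854736328125), (140.7142791748047, 502.7987060546875), 14.823250770568848) [ 6.6 13.2 21.4]
bay_green [([660.7, 103.8, 10.9], 0.83)]
bay_blue [([661.4, 33.1, 1.8], 0.62)]
bay_red [([660.6, -44.3, 9.0], 0.66)]
bay_yellow [([662.5, -122.8, 6.0], 0.63)]
shift [4.2  9.86 0.46] turn -0.42 now [473.6 380.6 153.2] [ 3.141e+00  1.000e-03 -5.200e-02]
```

Emit:
{"api": "jog_arm", "payload": {"rows": [{"translation":[0.15,0.6,-0.1],"turn":[0,0,0]},{"translation":[0.19,0.83,-0.1],"turn":[0,0,0]},{"translation":[0.19,0.9,-0.1],"turn":[0,0,0]},{"translation":[0.19,0.9,-0.1],"turn":[0,0,0]},{"translation":[0.19,0.9,-0.1],"turn":[0,0,0]},{"translation":[0.19,0.9,-0.1],"turn":[0,0,0]},{"translation":[0.19,0.9,-0.1],"turn":[0,0,0]},{"translation":[0.19,0.9,-0.1],"turn":[0,0,0]},{"translation":[0.19,0.9,-0.1],"turn":[0,0,0]},{"translation":[0.19,0.9,0],"turn":[0,0,0]},{"translation":[0.19,0.8,0],"turn":[0,0,0]},{"translation":[0.19,0.5,0],"turn":[0,0,-0.4]}]}}

```text
time_s: 44.3
ee_pos: [559.4, -125.5, 198.7]
ee_rot: [3.14, 0.0, -0.028]
contact_force: [0.1, 0.7, -2.0]
gripper_width: 55.0
grip_force: 44.4
```

Run:
```python
from h import *
for k in range(1): im,d=snap('wrist','w7');W=world('wrist',d)
np.savez('w7.npz',im=im,W=W,d=d)
hsv=cv2.cvtColor(im,cv2.COLOR_RGB2HSV)
H,S,V=[hsv[...,i].astype(int) for i in range(3)]
near=(d>0)&(abs(W[...,0]-660)<60)&(W[...,2]<16)&(abs(W[...,1]+8)<190)
for n,lo,hi in [('yellow',22,36),('red',0,8),('blue',100,125),('green',45,80)]:
    m=near&(H>=lo)&(H<=hi)&(S>120)&(V>60)
    if m.sum()<50: continue
    k,lab,st,_=cv2.connectedComponentsWithStats(m.astype(np.uint8))
    for i in range(1,k):
        if st[i,4]>150:
            p=W[lab==i];print(n,st[i].tolist(),cv2.minAreaRect(p[:,:2].astype(np.float32)),np.median(p[:,2]).round(1))
for l in ['bay_green','bay_blue','bay_red','bay_yellow']:print(l,[(np.round(r['xyz'],1).tolist(),round(r['p'],2)) for r in manip.place_of('wrist',l)][:1])
go(657.5,-122,130,-1.3)
```

```text
yellow [279, 55, 65, 52, 3322] ((658.5833740234375, -125.80450439453125), (66.20089721679688, 49.52101516723633), 88.1756820678711) 9.7
yellow [279, 111, 65, 17, 1097] ((620.3128051757812, -124.35435485839844), (69.45152282714844, 16.97136688232422), 88.17850494384766) 8.4
red [203, 55, 67, 52, 3229] ((661.0576782226562, -48.81275939941406), (64.90789031982422, 49.56026077270508), 88.20269012451172) 9.5
red [208, 111, 66, 17, 1103] ((622.7128295898438, -48.6440315246582), (70.1578598022461, 17.00808334350586), 88.17146301269531) 8.1
blue [128, 55, 68, 52, 3125] ((663.4635009765625, 28.1185302734375), (63.44999694824219, 49.465789794921875), 88.1747055053711) 9.2
blue [137, 111, 68, 17, 1108] ((625.1061401367188, 27.32852554321289), (70.47997283935547, 17.018768310546875), 88.16333770751953) 7.9
green [52, 55, 69, 52, 2988] ((665.9249877929688, 105.30558776855469), (61.61606216430664, 49.478919982910156), 88.14478302001953) 9.0
green [66, 111, 69, 17, 1107] ((627.57861328125, 102.86798858642578), (70.45237731933594, 16.92377281188965), 88.21990966796875) 7.7
bay_green [([663.5, 106.7, 3.1], 0.68)]
bay_blue [([659.4, 31.5, 7.6], 0.88)]
bay_red [([661.9, -48.8, -0.3], 0.69)]
bay_yellow [([659.0, -120.4, 2.2], 0.65)]
shift [1.96 0.   1.37] turn -0.01 now [ 559.7 -119.7  198.6] [-3.14   0.    -0.023]
```

View pics/w7.png

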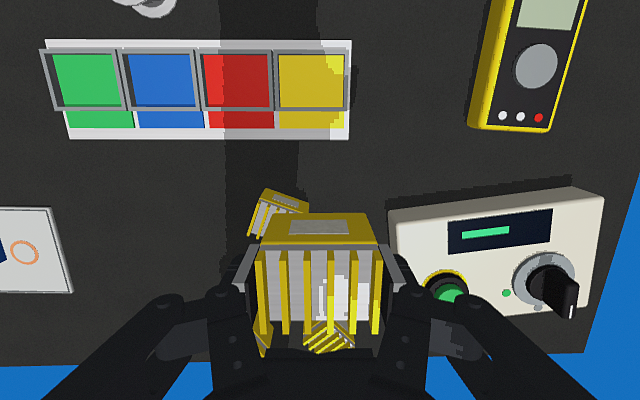

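Emit:
{"api": "jog_arm", "payload": {"rows": [{"translation":[0,0,0],"turn":[0,0,0]},{"translation":[0,0,0],"turn":[0,0,0]},{"translation":[0,0,0],"turn":[0,0,0]}]}}

```text
time_s: 44.85
ee_pos: [559.7, -120.0, 199.0]
ee_rot: [3.141, -0.0, -0.023]
contact_force: [0.9, 0.6, -1.6]
gripper_width: 55.2
grip_force: 44.4
```

```bash
cat >> h.py <<'E'
def bays(cam='wrist'):
    c0=manip.read_state()['ee_pos'];im,d=snap(cam);W=world(cam,d);c1=manip.read_state()['ee_pos'];print(np.round(c0,1),np.round(c1,1))
    hsv=cv2.cvtColor(im,cv2.COLOR_RGB2HSV);H,S,V=[hsv[...,i].astype(int) for i in range(3)]
    near=(d>0)&(abs(W[...,0]-665)<35)&(W[...,2]<16)&(abs(W[...,1]+8)<190)
    for n,lo,hi in [('yellow',22,36),('red',0,8),('blue',100,125),('green',45,80)]:
        m=near&(H>=lo)&(H<=hi)&(S>120)&(V>60)
        k,lab,st,_=cv2.connectedComponentsWithStats(m.astype(np.uint8))
        for i in range(1,k):
            if st[i,4]>150:
                p=W[lab==i];r=cv2.minAreaRect(p[:,:2].astype(np.float32));print(n,np.round(r[0],1),np.round(r[1],1),round(r[2],1),np.median(p[:,2]).round(1))
E
python3 - <<'E'
from h import *
bays(); bays()
go(658.5,-122,130,-1.8)
E
```

```text
[ 559.7 -120.   199. ] [ 559.7 -120.2  198.9]
yellow [ 657.2 -120.8] [66.4 49.9] 87.6 9.9
red [659.5 -44.1] [65.  49.6] 88.6 9.8
blue [662.2  32.8] [63.9 50.1] 87.8 9.8
green [664.4 110.7] [62.2 50.2] 88.0 9.7
green [632.2 108. ] [70.3  4.3] 88.6 8.4
[ 559.7 -120.2  198.9] [ 559.7 -120.4  198.9]
yellow [ 657.2 -120.9] [66.5 49.8] 87.5 9.9
red [659.5 -44.1] [65.  49.6] 88.6 9.8
blue [661.9  33.2] [62.8 50.4] 88.6 9.7
green [664.2 110.2] [61.6 49.5] 88.6 9.7
green [632.6 107.5] [69.7  5.1] 90.0 8.5
shift [ 1.98 -0.02  1.38] turn 0.11 now [ 559.7 -120.4  198.9] [ 3.141 -0.    -0.023]
```

Emit:
{"api": "jog_arm", "payload": {"rows": [{"translation":[0.2,0,0.2],"turn":[0,0,0.1]},{"translation":[0.25,0,0.25],"turn":[0,0,0]},{"translation":[0.25,0,0.3],"turn":[0,0,0]},{"translation":[0.25,0,0.3],"turn":[0,0,0]},{"translation":[0.25,0,0.3],"turn":[0,0,0]},{"translation":[0.25,0,0.3],"turn":[0,0,0]},{"translation":[0.25,0,0.3],"turn":[0,0,0]},{"translation":[0.2,0,0.3],"turn":[0,0,0]},{"translation":[0.09,0,0.15],"turn":[0,0,0]},{"translation":[0,0,0],"turn":[0,0,0]},{"translation":[0,0,0],"turn":[0,0,0]},{"translation":[0,0,0],"turn":[0,0,0]}]}}

```text
time_s: 46.15
ee_pos: [659.4, -124.1, 79.8]
ee_rot: [3.141, -0.001, -0.031]
contact_force: [-0.7, -0.4, -1.9]
gripper_width: 55.3
grip_force: 44.5
```

Run:
```python
from h import *
z=manip.read_state()['ee_pos'][2]
for o in modules('wrist',['module_yellow'],'w8',z+22,z+40): print(o)
for o in modules('scene',['module_yellow'],'s8',z+20,z+40): print(o)
for o in modules('top',['module_yellow'],None,z+20,z+40): print(o)
go(659,-121.2,33.5,-1.8)
```

```text
('module_yellow', 0.58, 656.6, -123.2, 39.5, 56.5, -1.8, 112.2)
('module_yellow', 0.61, 668.8, -126.3, 11.4, 50.2, -1.6, 112.2)
('module_yellow', 0.54, 642.8, -111.7, 17.0, 31.7, -0.7, 113.0)
shift [-0.01 -0.06  0.92] turn 0.0 now [ 659.2 -124.1   79.3] [ 3.141e+00 -1.000e-03 -3.100e-02]
```

Emit:
{"api": "jog_arm", "payload": {"rows": [{"translation":[0.01,-0.05,0.1],"turn":[0,0,0]},{"translation":[0,0,0.15],"turn":[0,0,0]},{"translation":[0,0,0.2],"turn":[0,0,0]},{"translation":[0,0,0.2],"turn":[0,0,0]},{"translation":[0,0,0.12],"turn":[0,0,0]},{"translation":[0,0,0.08],"turn":[0,0,0]},{"translation":[0,0,0.05],"turn":[0,0,0]},{"translation":[0,0,0.01],"turn":[0,0,0]},{"translation":[0,0,0],"turn":[0,0,0]},{"translation":[0,0,0],"turn":[0,0,0]}]}}

```text
time_s: 47.45
ee_pos: [660.1, -121.6, 33.7]
ee_rot: [3.141, -0.001, -0.031]
contact_force: [-0.5, 0.1, -1.2]
gripper_width: 55.6
grip_force: 44.5
```

Emit:
{"api": "jog_arm", "payload": {"rows": [{"translation":[0,0,0.01],"turn":[0,0,0]},{"translation":[0,0,0],"turn":[0,0,0]},{"translation":[0,0,0],"turn":[0,0,0]},{"translation":[0,0,0],"turn":[0,0,0]},{"translation":[0,0,0],"turn":[0,0,0]},{"translation":[0,0,-0.2],"turn":[0,0,0]},{"translation":[0,0,-0.4],"turn":[0,0,0]},{"translation":[0,0,-0.6],"turn":[0,0,0]},{"translation":[0,0,-0.8],"turn":[0,0,0]},{"translation":[0,0,-0.8],"turn":[0,0,0]},{"translation":[0,0,-0.5],"turn":[0,0,0]},{"translation":[0,0,0],"turn":[0,0,0]}], "gripper": 70}}

```text
time_s: 48.65
ee_pos: [662.5, -121.4, 204.2]
ee_rot: [3.14, -0.009, -0.031]
contact_force: [-0.7, 0.6, 0.6]
gripper_width: 69.9
grip_force: 0.0
```

Run:
```python
from h import *
for c in ['wrist','scene','top']:
  for o in modules(c,['module_yellow','module_blue'],None,50,80):
    if o[2]>600 or o[3]>200: print(c,o)
go(479.8,294.8,140,-2.5)
```

```text
wrist ('module_yellow', 0.61, 655.6, -121.0, 37.9, 54.2, -1.6, 62.0)
wrist ('module_blue', 0.85, 472.7, 269.1, 4.0, 30.1, 88.9, 56.8)
scene ('module_yellow', 0.57, 656.2, -121.6, 38.7, 56.0, -1.8, 65.4)
scene ('module_blue', 0.49, 490.9, 293.1, 14.9, 54.0, -3.2, 61.6)
top ('module_yellow', 0.71, 654.5, -119.1, 39.0, 51.1, 0.4, 65.9)
top ('module_blue', 0.57, 477.5, 295.5, 38.3, 55.7, -2.6, 64.0)
shift [-3.85 -8.21  1.14] turn 0.18 now [ 659.3 -121.5  196.8] [-3.141e+00  2.000e-03 -3.100e-02]
```

Emit:
{"api": "jog_arm", "payload": {"rows": [{"translation":[-0.2,-0.45,0],"turn":[0,0,0]},{"translation":[-0.35,-0.7,0],"turn":[0,0,0.18]},{"translation":[-0.35,-0.78,0],"turn":[0,0,0]},{"translation":[-0.35,-0.78,0],"turn":[0,0,0]},{"translation":[-0.35,-0.78,0],"turn":[0,0,0]},{"translation":[-0.35,-0.78,0],"turn":[0,0,0]},{"translation":[-0.35,-0.78,0],"turn":[0,0,0]},{"translation":[-0.35,-0.78,0],"turn":[0,0,0]},{"translation":[-0.35,-0.78,0],"turn":[0,0,0]},{"translation":[-0.35,-0.7,0],"turn":[0,0,0]},{"translation":[-0.3,-0.5,0],"turn":[0,0,0]},{"translation":[-0.2,-0.4,0],"turn":[0,0,0]}]}}

```text
time_s: 50.3
ee_pos: [482.8, 299.1, 197.7]
ee_rot: [-3.141, 0.001, -0.041]
contact_force: [0.7, -0.2, 0.7]
gripper_width: 69.9
grip_force: 0.0
```

Emit:
{"api": "jog_arm", "payload": {"rows": [{"translation":[0,0,0.5],"turn":[0,0,0]},{"translation":[0,0,0.5],"turn":[0,0,0]},{"translation":[0,0,0],"turn":[0,0,0]},{"translation":[0,0,0],"turn":[0,0,0]},{"translation":[0,0,0],"turn":[0,0,0]}]}}

```text
time_s: 50.8
ee_pos: [485.4, 297.2, 149.1]
ee_rot: [-3.141, -0.002, -0.044]
contact_force: [0.2, 0.3, 0.4]
gripper_width: 69.6
grip_force: 0.0
```

Run:
```python
from h import *
for o in modules('wrist',['module_blue'],None,45,75): print(o)
go(480,295,27.5,-2.5)
```

```text
('module_blue', 0.93, 480.4, 295.9, 39.8, 54.6, -3.1, 62.1)
shift [-0.11  0.05  2.43] turn -0.01 now [485.5 297.1 149.2] [-3.141e+00 -2.000e-03 -4.400e-02]
```

Emit:
{"api": "jog_arm", "payload": {"rows": [{"translation":[-0.1,0.03,0.2],"turn":[0,0,0]},{"translation":[0,0,0.3],"turn":[0,0,0]},{"translation":[0,0,0.35],"turn":[0,0,0]},{"translation":[0,0,0.35],"turn":[0,0,0]},{"translation":[0,0,0.35],"turn":[0,0,0]},{"translation":[0,0,0.35],"turn":[0,0,0]},{"translation":[0,0,0.3],"turn":[0,0,0]},{"translation":[0,0,0.2],"turn":[0,0,0]},{"translation":[0,0,0.03],"turn":[0,0,0]},{"translation":[0,0,0],"turn":[0,0,0]}]}}

```text
time_s: 51.9
ee_pos: [479.5, 295.5, 26.1]
ee_rot: [3.142, 0.0, -0.044]
contact_force: [0.6, -0.4, 0.7]
gripper_width: 70.2
grip_force: 0.0
```

Emit:
{"api": "jog_arm", "payload": {"rows": [{"translation":[0,0,0],"turn":[0,0,0]},{"translation":[0,0,0],"turn":[0,0,0]},{"translation":[0,0,0],"turn":[0,0,0]},{"translation":[0,0,0],"turn":[0,0,0]},{"translation":[0,0,0],"turn":[0,0,0]},{"translation":[0,0,0],"turn":[0,0,0]},{"translation":[0,0,0],"turn":[0,0,0]}], "gripper": 45, "newtons": 40}}

```text
time_s: 52.6
ee_pos: [480.3, 295.9, 27.2]
ee_rot: [-3.141, -0.002, -0.044]
contact_force: [-0.5, -0.1, 5.4]
gripper_width: 55.6
grip_force: 44.4
```

Emit:
{"api": "jog_arm", "payload": {"rows": [{"translation":[0,0,-0.2],"turn":[0,0,0]},{"translation":[0,0,-0.4],"turn":[0,0,0]},{"translation":[0,0,-0.5],"turn":[0,0,0]},{"translation":[0,0,-0.6],"turn":[0,0,0]},{"translation":[0,0,-0.4],"turn":[0,0,0]},{"translation":[0,0,-0.2],"turn":[0,0,0]},{"translation":[0,0,0],"turn":[0,0,0]}]}}

```text
time_s: 53.3
ee_pos: [480.1, 295.6, 142.4]
ee_rot: [-3.141, -0.002, -0.044]
contact_force: [0.3, 0.7, -1.6]
gripper_width: 55.5
grip_force: 43.7
```

Run:
```python
from h import *
go(664,31.5,140,-1.8)
```

```text
shift [3.91 5.12 0.05] turn -0.18 now [480.1 295.6 142.4] [-3.141e+00 -2.000e-03 -4.400e-02]
```

Emit:
{"api": "jog_arm", "payload": {"rows": [{"translation":[0.25,0.35,0],"turn":[0,0,-0.18]},{"translation":[0.4,0.5,0],"turn":[0,0,0]},{"translation":[0.42,0.55,0],"turn":[0,0,0]},{"translation":[0.42,0.55,0],"turn":[0,0,0]},{"translation":[0.42,0.55,0],"turn":[0,0,0]},{"translation":[0.42,0.55,0],"turn":[0,0,0]},{"translation":[0.42,0.55,0],"turn":[0,0,0]},{"translation":[0.42,0.55,0],"turn":[0,0,0]},{"translation":[0.42,0.55,0],"turn":[0,0,0]},{"translation":[0.32,0.42,0],"turn":[0,0,0]},{"translation":[0,0,0],"turn":[0,0,0]},{"translation":[0,0,0],"turn":[0,0,0]}]}}

```text
time_s: 54.5
ee_pos: [665.7, 32.7, 139.0]
ee_rot: [-3.141, 0.004, -0.033]
contact_force: [-0.1, 0.7, -1.8]
gripper_width: 55.6
grip_force: 43.7
```

Emit:
{"api": "jog_arm", "payload": {"rows": [{"translation":[0,0,0.4],"turn":[0,0,0]},{"translation":[0,0,0.4],"turn":[0,0,0]},{"translation":[0,0,0.4],"turn":[0,0,0]},{"translation":[0,0,0],"turn":[0,0,0]},{"translation":[0,0,0],"turn":[0,0,0]},{"translation":[0,0,0],"turn":[0,0,0]}]}}

```text
time_s: 55.1
ee_pos: [667.3, 34.3, 82.5]
ee_rot: [-3.141, -0.002, -0.03]
contact_force: [-0.5, 0.0, -1.7]
gripper_width: 55.5
grip_force: 43.6
```

Run:
```python
from h import *
z=manip.read_state()['ee_pos'][2]
for o in modules('wrist',['module_blue'],'w9',z+24,z+42): print(o)
go(663,31.5,31.2,-1.8)
```

```text
('module_blue', 0.83, 666.8, 34.7, 40.2, 54.3, -1.5, 117.4)
shift [-0.09  0.05  1.03] turn 0.01 now [667.5  33.8  82.7] [-3.141e+00 -2.000e-03 -3.100e-02]
```

View pics/w9.png

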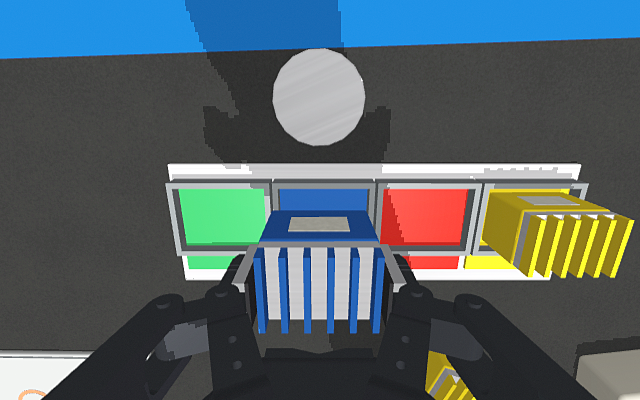

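Run:
```python
from h import *
bays()
go(662.4,31,31.2,-1.8)
```

```text
[667.5  33.8  82.7] [667.5  33.6  82.6]
yellow [ 655.1 -123.4] [62.5 47.5] 88.1 10.9
red [657.3 -45.9] [64.5 48.1] 88.0 9.8
blue [675.4  30.9] [66.1 17.5] 87.7 9.7
green [662.3 108.7] [64.6 47.8] 88.2 9.7
shift [-0.1   0.05  1.03] turn 0.01 now [667.5  33.6  82.6] [ 3.142e+00 -2.000e-03 -3.100e-02]
```

Emit:
{"api": "jog_arm", "payload": {"rows": [{"translation":[-0.12,0.055,0],"turn":[0,0,0]},{"translation":[0,0,0.15],"turn":[0,0,0]},{"translation":[0,0,0.2],"turn":[0,0,0]},{"translation":[0,0,0.2],"turn":[0,0,0]},{"translation":[0,0,0.2],"turn":[0,0,0]},{"translation":[0,0,0.14],"turn":[0,0,0]},{"translation":[0,0,0.08],"turn":[0,0,0]},{"translation":[0,0,0.05],"turn":[0,0,0]},{"translation":[0,0,0.01],"turn":[0,0,0]},{"translation":[0,0,0],"turn":[0,0,0]},{"translation":[0,0,0],"turn":[0,0,0]}]}}

```text
time_s: 56.35
ee_pos: [661.1, 30.9, 30.2]
ee_rot: [-3.141, -0.001, -0.031]
contact_force: [-1.5, 0.3, 1.2]
gripper_width: 55.5
grip_force: 43.8
```

Emit:
{"api": "jog_arm", "payload": {"rows": [{"translation":[0,0,0],"turn":[0,0,0]},{"translation":[0,0,0],"turn":[0,0,0]},{"translation":[0,0,0],"turn":[0,0,0]},{"translation":[0,0,0],"turn":[0,0,0]},{"translation":[0,0,0],"turn":[0,0,0]},{"translation":[0,0,-0.2],"turn":[0,0,0]},{"translation":[0,0,-0.4],"turn":[0,0,0]},{"translation":[0,0,-0.6],"turn":[0,0,0]},{"translation":[0,0,-0.8],"turn":[0,0,0]},{"translation":[0,0,-0.8],"turn":[0,0,0]},{"translation":[0,0,-0.5],"turn":[0,0,0]},{"translation":[0,0,0],"turn":[0,0,0]}], "gripper": 70}}

```text
time_s: 57.55
ee_pos: [663.3, 31.5, 200.9]
ee_rot: [-3.141, -0.009, -0.031]
contact_force: [0.7, 0.4, 0.6]
gripper_width: 69.8
grip_force: 0.0
```

Emit:
{"api": "jog_arm", "payload": {"rows": [{"translation":[-0.5,0,-0.2],"turn":[0,0,0]},{"translation":[-0.5,0,-0.2],"turn":[0,0,0]},{"translation":[-0.5,0,0],"turn":[0,0,0]},{"translation":[0,0,0],"turn":[0,0,0]},{"translation":[0,0,0],"turn":[0,0,0]},{"translation":[0,0,0],"turn":[0,0,0]},{"translation":[0,0,0],"turn":[0,0,0]}]}}

```text
time_s: 58.25
ee_pos: [586.3, 33.0, 214.4]
ee_rot: [-3.141, 0.0, -0.031]
contact_force: [0.4, 1.1, 0.6]
gripper_width: 70.1
grip_force: 0.0
```

Run:
```python
from h import *
for c in ['wrist','scene','top']:
  for o in modules(c,['module_yellow','module_blue'],'end_'+c,50,80):
    if o[2]>600 or o[3]>200: print(c,o)
bays(); bar('scene')
```

```text
wrist ('module_yellow', 0.61, 656.9, -120.8, 38.1, 55.4, -1.6, 65.1)
wrist ('module_blue', 0.59, 661.0, 31.1, 38.2, 53.9, -2.1, 65.0)
scene ('module_yellow', 0.64, 655.9, -121.6, 39.1, 55.5, -1.4, 65.5)
scene ('module_blue', 0.66, 659.8, 30.6, 38.7, 56.5, -2.1, 65.8)
top ('module_yellow', 0.86, 654.4, -120.2, 39.6, 52.9, -1.5, 66.5)
[585.8  33.1 214.7] [585.8  33.1 214.8]
yellow [ 656.8 -122.7] [63.5 50. ] 88.2 10.2
red [659.3 -45.4] [65.  49.9] 88.1 10.0
blue [661.7  31.4] [66.2 50. ] 88.1 10.0
green [664.1 108.1] [65.1 49.9] 88.2 9.9
green [631.4 108.3] [69.1  4.6] 88.3 8.5
scene 162 ((438.7628173828125, -375.27874755859375), (42.24342346191406, 13.80739974975586), 6.489655494689941)
```

View pics/end_wrist.png

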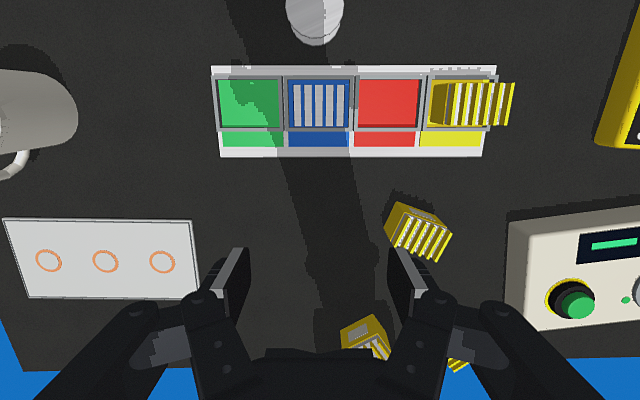

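Both modules sit upright on their own bay floors: blue at pixel (318,105), yellow at (465,105). The selector is at standby and the gripper is clear.

```bash
python3 -c "
from rig import manip
print(manip.job_done())"
```

```text
the job is handed in; nothing more can be done
None
```

I ran the whole test cycle and handed the job in; no verdict came back. The two modules present, yellow and blue, are upright on the floors of their own bays, the selector is at standby and the start button is up.

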